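Height-check power modules under the bridge gauge and line them up for dispatch

TASK

Check the soldered power modules for height: stand each one on the steel gauge plate and push it under the striped bridge bar, and take each that clears out on the far side - never over the bar or round it. Line up the modules that clear on the blue dispatch board, one in each marked bay, square to the aluminium stop, flush against it and centred between the lines; if one catches on the bar, put it flat in the red rework tray instead. Leave the other things on the bench where they are.

Things in the scene. Friction and masses are not known exactly. Their poses are not given: they have to be found in the camera images.
- gauge: Bridge height gauge, fixed: steel bed plate 170 (x) x 260 (y) x 10 mm thick, origin at the centre of its underside. Two posts (14 x 20 mm) at x = +-72 mm, y = 0, 130 mm apart inside, carry the bridge bar. Modules go through along its +y: they start on its -y side, the dispatch board is on its +y side.
- bridge_bar: Fixed yellow and black bar, 158 (x) x 12 (y) x 12 mm high; origin at the centre of its underside, axes as the gauge's. Underside 37 mm above the bed plate's top. A good module clears; a bad one's capacitor stops on its -y face, with the module's origin 30 mm short of the bar's if pushed front end first. Partly under the bar, a module must be drawn out level along +y before it is lifted.
- board: Blue dispatch board, fixed: 290 (x) x 128 (y) x 6 mm thick, origin at the centre of its underside. Along its +y edge runs an aluminium stop 20 mm high, its face at y = +58 mm. Three bays (white printed outlines, 56 mm wide inside) side by side along x at 90 mm pitch, open towards the stop.
- bay_1 (a point): Centre of dispatch bay 1 (of 3, x = -90 mm on the board), on the board's top, axes as the board's. A module flush against the stop, square and centred in the bay has its origin here (42 mm from the stop's face).
- bay_2 (a point): Centre of dispatch bay 2 (of 3, x = +0 mm on the board), on the board's top, axes as the board's. A module flush against the stop, square and centred in the bay has its origin here (42 mm from the stop's face).
- bay_3 (a point): Centre of dispatch bay 3 (of 3, x = +90 mm on the board), on the board's top, axes as the board's. A module flush against the stop, square and centred in the bay has its origin here (42 mm from the stop's face).
- rework_tray: Shallow red rework tray, fixed, 104 mm (x) by 134 mm (y) outside, walls 4 mm thick and 11 mm high; origin at the centre of its underside. It stands on the -y side of the bar, beyond the gauge plate.
- rework_tray_in (a point): Centre of the rework tray's inner floor (96 mm by 126 mm inside), axes as the tray's.
- module_1: Black power module, block 50 (own x) x 84 (y) x 20 mm high, 0.22 kg, origin centre of underside. On top: yellow transformer (26 x 26 mm, 12 mm behind the middle, top at 31 mm), green terminals at the rear (-y) end, blue upright capacitor, 16 mm diameter, 16 mm ahead (+y) of the middle, top 33.5 mm above the underside, or 41.5 mm if badly soldered (stands on its leads). At most one module is bad: the check tells. Starts with front (+y) roughly to the gauge. May be absent.
- module_2: Black power module, block 50 (own x) x 84 (y) x 20 mm high, 0.22 kg, origin centre of underside. On top: yellow transformer (26 x 26 mm, 12 mm behind the middle, top at 31 mm), green terminals at the rear (-y) end, blue upright capacitor, 16 mm diameter, 16 mm ahead (+y) of the middle, top 33.5 mm above the underside, or 41.5 mm if badly soldered (stands on its leads). At most one module is bad: the check tells. Starts with front (+y) roughly to the gauge. May be absent.
- module_3: Black power module, block 50 (own x) x 84 (y) x 20 mm high, 0.22 kg, origin centre of underside. On top: yellow transformer (26 x 26 mm, 12 mm behind the middle, top at 31 mm), green terminals at the rear (-y) end, blue upright capacitor, 16 mm diameter, 16 mm ahead (+y) of the middle, top 33.5 mm above the underside, or 41.5 mm if badly soldered (stands on its leads). At most one module is bad: the check tells. Starts with front (+y) roughly to the gauge. May be absent.
- module_4: Black power module, block 50 (own x) x 84 (y) x 20 mm high, 0.22 kg, origin centre of underside. On top: yellow transformer (26 x 26 mm, 12 mm behind the middle, top at 31 mm), green terminals at the rear (-y) end, blue upright capacitor, 16 mm diameter, 16 mm ahead (+y) of the middle, top 33.5 mm above the underside, or 41.5 mm if badly soldered (stands on its leads). At most one module is bad: the check tells. Starts with front (+y) roughly to the gauge. May be absent.
- solder_reel: Bystander, loose: reel of solder standing on its flange, 54 mm diameter, 38 mm high; origin at the centre of its underside.
- carton_white: Bystander, loose: small white carton 28 x 55 x 26 mm; origin at the centre of its underside.
- carton_blue: Bystander, loose: small pale blue carton 28 x 55 x 26 mm; origin at the centre of its underside.
- flux_bottle: Bystander, loose: small flux jar with orange cap, 36 mm diameter, 60 mm high; origin at the centre of its underside.
Things that resemble listed ones, but are neither listed nor needed, are in the scene too. What is shaped like the module_4 but purple is not meant.

How it is judged:
On the way:
1. the module with the proud capacitor, if it is there, has been tried: it stands on the gauge plate with its capacitor pushed against the bridge bar (contact force between module_3 and bridge_bar above 0.3 N and y of module_3 in the frame of bridge_bar between -0.045 and 0.02 m and x of module_3 in the frame of bridge_bar between -0.06 and 0.06 m), for 0.1 s.
At the end, for the whole second after the job is handed in: Each module that clears lies upright and at rest in a bay of the board: within 8 mm of its centre line, one end flush with the stop (within 4 mm), square within 4 degrees. The module that catches, if any, rests flat inside the red rework tray (((x of module_1 in the frame of bay_1 between -0.008 and 0.008 m and y of module_1 in the frame of bay_1 between -0.004 and 0.004 m and z of module_1 in the frame of bay_1 between -0.004 and 0.005 m) or (x of module_1 in the frame of bay_2 between -0.008 and 0.008 m and y of module_1 in the frame of bay_2 between -0.004 and 0.004 m and z of module_1 in the frame of bay_2 between -0.004 and 0.005 m) or (x of module_1 in the frame of bay_3 between -0.008 and 0.008 m and y of module_1 in the frame of bay_3 between -0.004 and 0.004 m and z of module_1 in the frame of bay_3 between -0.004 and 0.005 m)) and angle between the y axis of each of module_1, module_2, module_4 and the y axis of board, either way round below 0.07 rad and angle between each of module_1, module_2, module_4, module_3's own z axis and vertical below 0.08 rad and linear speed of each of module_1, module_2, module_4, module_3 below 0.01 m/s and ((x of module_2 in the frame of bay_1 between -0.008 and 0.008 m and y of module_2 in the frame of bay_1 between -0.004 and 0.004 m and z of module_2 in the frame of bay_1 between -0.004 and 0.005 m) or (x of module_2 in the frame of bay_2 between -0.008 and 0.008 m and y of module_2 in the frame of bay_2 between -0.004 and 0.004 m and z of module_2 in the frame of bay_2 between -0.004 and 0.005 m) or (x of module_2 in the frame of bay_3 between -0.008 and 0.008 m and y of module_2 in the frame of bay_3 between -0.004 and 0.004 m and z of module_2 in the frame of bay_3 between -0.004 and 0.005 m)) and ((x of module_4 in the frame of bay_1 between -0.008 and 0.008 m and y of module_4 in the frame of bay_1 between -0.004 and 0.004 m and z of module_4 in the frame of bay_1 between -0.004 and 0.005 m) or (x of module_4 in the frame of bay_2 between -0.008 and 0.008 m and y of module_4 in the frame of bay_2 between -0.004 and 0.004 m and z of module_4 in the frame of bay_2 between -0.004 and 0.005 m) or (x of module_4 in the frame of bay_3 between -0.008 and 0.008 m and y of module_4 in the frame of bay_3 between -0.004 and 0.004 m and z of module_4 in the frame of bay_3 between -0.004 and 0.005 m)) and x of module_3 in the frame of rework_tray_in between -0.035 and 0.035 m and y of module_3 in the frame of rework_tray_in between -0.05 and 0.05 m and z of module_3 in the frame of rework_tray_in between -0.004 and 0.006 m); the robot touches nothing.
It fails at once if a module is taken past the bridge bar over it or round its posts instead of under it ((y of module_1 in the frame of bridge_bar between -0.02 and 0.02 m and (z of module_1 in the frame of bridge_bar above -0.02 m or x of module_1 in the frame of bridge_bar above 0.06 m or x of module_1 in the frame of bridge_bar below -0.06 m)) or (y of module_2 in the frame of bridge_bar between -0.02 and 0.02 m and (z of module_2 in the frame of bridge_bar above -0.02 m or x of module_2 in the frame of bridge_bar above 0.06 m or x of module_2 in the frame of bridge_bar below -0.06 m)) or (y of module_3 in the frame of bridge_bar between -0.02 and 0.02 m and (z of module_3 in the frame of bridge_bar above -0.02 m or x of module_3 in the frame of bridge_bar above 0.06 m or x of module_3 in the frame of bridge_bar below -0.06 m)) or (y of module_4 in the frame of bridge_bar between -0.02 and 0.02 m and (z of module_4 in the frame of bridge_bar above -0.02 m or x of module_4 in the frame of bridge_bar above 0.06 m or x of module_4 in the frame of bridge_bar below -0.06 m))).
It fails at once if a bystander (solder reel, either carton, flux jar) is moved by more than 40 mm (distance of any of solder_reel, carton_white, carton_blue, flux_bottle from where it was at the start of the episode above 0.04 m).
Of module_1, module_2, module_3, module_4 only 3 to 4 are there at a start; the rules pass over those that are not, and their reading is None.
At some moment in a run one of module_1, module_2, module_3, module_4 may be knocked a few centimetres aside while the robot is not near it.
Once in a run the grip may slacken for a moment while it holds something.
It also fails if it takes over 210 s, if anything falls off the work surface, if the arm or the gripper's body presses on something with over 40 N, if the wrist force passes 120 N, or if a joint passes its speed limit or range.

ROBOT

A 6-joint arm with a two-finger parallel gripper is mounted at the origin on the work surface. World frame = base frame: x ahead of the robot, y to its left, z up, the work surface at z = 0. Lengths are in m, angles in rad, forces in N, time in s.
With the tool pointing down it reaches from about 0.375 to 0.9 m from the base axis. Payload 3.1 kg.
Tool frame: the origin (TCP) lies midway between the tips of the shut fingers; the grasp point (between the pads) lies manip.hold_point_z behind it (manip.hold_point_z is the distance from the TCP to the grasp point, in m); z points along the fingers, y is the direction in which the jaws open and shut (so a half turn about z gives the same grasp; the last joint's range is limited). The gripper opens to 85 mm and grips with 20 to 120 N. Pads are 22 mm wide; open, the fingers measure 114 mm over their backs; the gripper's body (76 mm by 85 mm) begins 54 mm behind the grasp point. The pads swing forward as they close: fully open they stand 13 mm farther back than shut.
Start: joints at [1.067, 0.527, 1.433, -0, 1.181, -0.178], TCP at [0.2, 0.592, 0.231] pointing down, gripper open.
Joint ranges: [-3.08, 3.08], [-0.75, 2.2], [0.22, 2.44], [-1.43, 4.57], [0, 2.65], [-2.85, 2.85]. Speed limits (rad/s): [2.79, 2.79, 3.14, 3.14, 3.14, 3.14].

INTERFACE

Orientations are given as a unit quaternion [x, y, z, w].
In Python, from station import manip, snapshot, workorder, models gives the robot as it stands.
- The arm moves only by the tool jog_arm, never from a script. Its argument "commands" is a list of rows, each a list of 5 numbers: the opening in per cent of the stroke, from 0 (shut) to 100 (fully open), then the shift along the world's x, y, z in cm, then the turn about the world's z in rad. A call has 1 to 8 rows; each row shifts and turns the pose as measured when the row begins; what a row does not reach is not made up. A row lasts 1/12 s, in which the tool goes at most 41.7 mm and 7.16 degrees, less where a joint would pass 70% of its speed; a pose out of reach is approached as far as the arm can. A call with a gripper value outside its range is refused whole. The fingers move at their own pace and stop on an object; "squeeze" is the grip in N (left out, the last holds). Time passes only in rows, so rows that do not move let the fingers close. It gives the time, the measured TCP pose, the force and the opening at its end, in the units of the state.
- manip.sense(): the state, without advancing time (a new reading comes with each control period).
- snapshot(name): name is "scene" or "top" or "wrist"; returns a dict with "image" (420x560x3 uint8, red, green, blue), "intrinsics" (3x3 intrinsics, pixels), "extrinsics" (4x4, takes a point from camera to world coordinates); the wrist camera has in their place "hand_eye" (4x4, takes a point from camera to tool coordinates, whose origin is the TCP and whose axes are the flange's). Camera axes: x right, y down, z forward; pixel columns grow to the right and rows downward; lengths in m; the calibration is good to about 2 mm. A picture is of the moment at which its call begins: read the wrist's pose just before it. There is no depth.
- workorder.sign_off(): hands the job in, once; it reports no verdict.
Trained networks look in a picture, given as the dict that the camera call returned (one of the last four; its "shot" number tells which), for a name from the list of things; names that differ only in an ending like _2 or _b are one class to them, and where a whole thing is asked for, a point or a joint stands for the part that bears it (a point fixed in the world has none). Each returns a list of dicts, best first, with "score" (0 to 1); they miss things now and then, are a little off and sometimes report something else, mostly with a low value. They report only what shows in the picture. A call takes as long as a camera call. They do not tell look-alikes from the thing itself.
- models.find_in(picture, name): "centre" ([x, y, z] in m, in world coordinates, good to about 4 mm: the middle of the surface that is visible of it).
- models.pinpoint(picture, name): "centre" ([x, y, z] in m, in world coordinates, good to about 4 mm: a listed point, or the origin of a listed thing).
The state is a dict: "t": time; "q": joint angles; "qd": joint speeds; "tau": joint torques, N m; "tcp_pos": TCP position; "tool_rot": TCP orientation; "force": force on the tool from outside, world axes, zero at the start; "ft_torque": the same for the moment, N m; "finger_gap": opening from 0.0 (shut) to 1.0 (fully open).
Only numpy, scipy, OpenCV 4.12 (cv2) and the standard library are available. Lean on these libraries where they do the work, as an engineer would, in place of code of your own. Each camera call takes 0.05 s, during which the arm holds its last target. There are 200 camera calls.

## Working session

There is one attempt and no reset: what is moved stays moved. The work goes in short steps, Python scripts to look and compute and a tool call to move; the robot and the scene stay as the last step left them, time stands still between calls to the robot, and variables do not carry over. Pictures are saved under pics/ and viewed, about 12 in all and at most 16, crops included, and the job is handed in when it is done.

Besides the shell and the picture viewer there is one more tool, called after ">>>" in YAML: its name, and indented under it one key for each argument. jog_arm: Moves the arm, as the interface text tells. Its arguments: {"type":"object","properties":{"commands":{"type":"array","items":{"type":"array","items":{"type":"number"}}},"squeeze":{"type":"number"}},"required":["commands"]}

```bash
ls; mkdir -p pics; cat > h.py <<'E'
import numpy as np, cv2
from station import manip, snapshot, workorder, models
def save(p,n,box=None,scale=1):
    im=cv2.cvtColor(p["image"],cv2.COLOR_RGB2BGR)
    if box: x0,y0,x1,y1=box; im=im[y0:y1,x0:x1]
    if scale!=1: im=cv2.resize(im,None,fx=scale,fy=scale)
    cv2.imwrite(f"pics/{n}.png",im)
def px2w(p,u,v,z,E=None):
    K=np.array(p["intrinsics"]);E=np.array(p["extrinsics"]) if E is None else E
    d=E[:3,:3]@np.linalg.solve(K,[u,v,1]);o=E[:3,3]
    return o+d*(z-o[2])/d[2]
def w2px(p,w,E=None):
    K=np.array(p["intrinsics"]);E=np.array(p["extrinsics"]) if E is None else E
    c=np.linalg.inv(E)@np.append(w,1);q=K@c[:3];return q[:2]/q[2]
E
python3 - <<'E'
from h import *
s=manip.sense();print(s, manip.hold_point_z)
t=snapshot("top");save(t,"top0",None,1.4)
print(np.round(t["extrinsics"],3).tolist(),t["intrinsics"])
for n in ["gauge","bridge_bar","board","bay_1","bay_2","bay_3","rework_tray","rework_tray_in","module_1","solder_reel","carton_white","carton_blue","flux_bottle"]:
    print(n,[(np.round(d["centre"],3).tolist(),round(d["score"],2)) for d in models.pinpoint(t,n)], {k for d in models.pinpoint(t,n) for k in d})
sc=snapshot("scene");save(sc,"scene0",None,1.4)
E
```

```text
pics
{'t': 0.0, 'q': array([ 1.06652748e+00,  5.28481384e-01,  1.43386926e+00, -4.12166025e-07,
        1.18137797e+00, -1.78545692e-01]), 'qd': array([-5.19672114e-05, -2.26538639e-04, -2.33186240e-04,  8.21873524e-04,
       -2.28782130e-03, -7.27629595e-04]), 'tau': array([-9.39796664e-04, -4.42355990e+01, -1.78019536e+01, -1.00753703e-04,
        8.44206254e-03, -1.89347827e-05]), 'tcp_pos': array([0.19965551, 0.59152141, 0.23033476]), 'tool_rot': array([ 1.62142406e-01,  9.86766791e-01, -1.00640681e-03, -3.57395260e-04]), 'force': array([-0.1988939 ,  0.26769874, -0.40988215]), 'ft_torque': array([-0.0471459 ,  0.06003797, -0.00740633]), 'finger_gap': 0.9985183677248646} 0.0187
[[0.011, -0.99, 0.142, 0.394], [-1.0, -0.009, 0.013, -0.054], [-0.011, -0.142, -0.99, 1.217], [0.0, 0.0, 0.0, 1.0]] [[400.72416033   0.         271.33443297]
 [  0.         400.72416033 203.82146809]
 [  0.           0.           1.        ]]
gauge [([0.471, 0.036, -0.0], 0.81), ([0.666, -0.155, 0.004], 0.15)] {'score', 'centre'}
bridge_bar [([0.473, 0.039, 0.047], 0.59)] {'score', 'centre'}
board [([0.50
[... 252 characters left out ...]
95), ([0.411, 0.331, 0.008], 0.8)] {'score', 'centre'}
rework_tray [([0.668, -0.156, -0.001], 0.61)] {'score', 'centre'}
rework_tray_in [([0.667, -0.155, 0.004], 0.79)] {'score', 'centre'}
module_1 [([0.554, -0.434, -0.001], 0.87), ([0.43, -0.367, 0.002], 0.83), ([0.429, -0.261, -0.001], 0.65), ([0.681, -0.409, -0.001], 0.58)] {'score', 'centre'}
solder_reel [([0.657, 0.03, -0.001], 0.68), ([0.667, -0.154, 0.003], 0.66)] {'score', 'centre'}
carton_white [([0.63, 0.114, 0.001], 0.67)] {'score', 'centre'}
carton_blue [([0.666, -0.156, -0.001], 0.71), ([0.654, -0.285, 0.0], 0.56)] {'score', 'centre'}
flux_bottle [([0.472, 0.036, 0.001], 0.57), ([0.701, 0.166, -0.001], 0.48)] {'score', 'centre'}
```

View pics/top0.png

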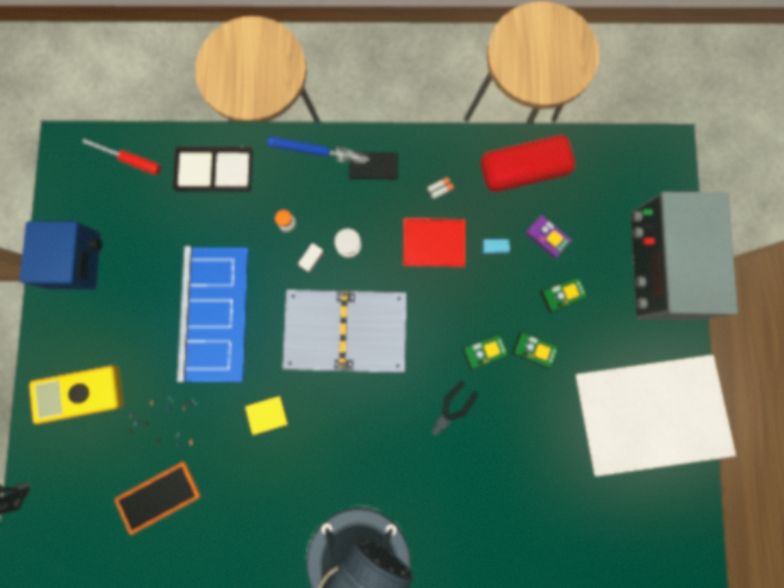

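View pics/scene0.png

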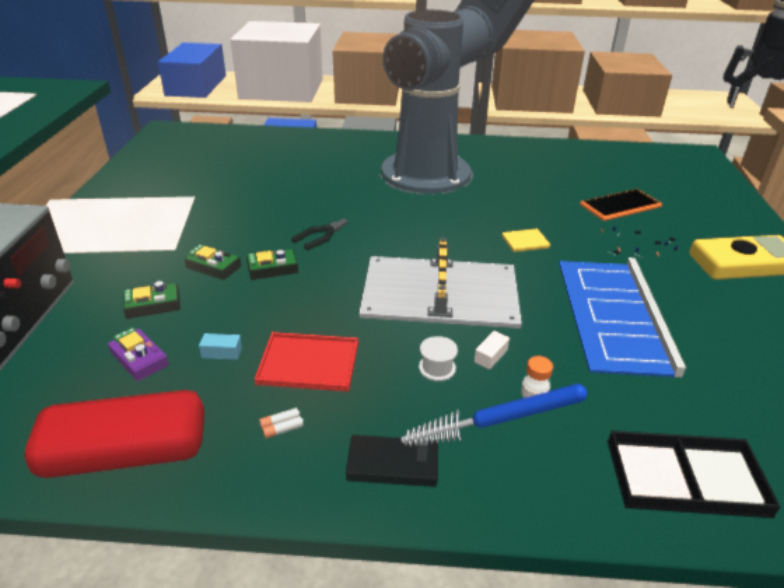

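The top view shows the three green modules at about (485,350), (535,350) and (563,295). The purple look-alike is at (548,235), the gauge at (345,330), the tray at (435,242) and the board at (213,315). The robot is clear of all of these. I'll move over the modules first.

>>> jog_arm:
  commands:
    - [100,2.5,-3.2,0.5,-0.124]
    - [100,2.5,-3.2,0.5,-0.124]
    - [100,2.5,-3.2,0.5,-0.124]
    - [100,2.5,-3.2,0.5,-0.124]
    - [100,2.5,-3.2,0.5,-0.124]
    - [100,2.5,-3.2,0.5,-0.124]
    - [100,2.5,-3.2,0.5,-0.124]
    - [100,2.5,-3.2,0.5,-0.124]
  squeeze: 60

```text
t: 2.07
tcp_pos: [0.3982, 0.3347, 0.2716]
tool_rot: [0.615, 0.788, 0.003, 0.0]
force: [1.7, 0.9, -0.2]
finger_gap: 0.998
```

>>> jog_arm:
  commands:
    - [100,0.8,-4,0,-0.124]
    - [100,0.8,-4,0,-0.124]
    - [100,0.8,-4,0,0]
    - [100,0.8,-4,0,0]
    - [100,0.8,-4,0,0]
    - [100,0.8,-4,0,0]
    - [100,0.8,-4,0,0]
    - [100,0.8,-4,0,0]

```text
t: 2.73
tcp_pos: [0.4681, 0.0089, 0.2757]
tool_rot: [0.71, 0.704, 0.009, 0.005]
force: [0.6, 0.7, 0.8]
finger_gap: 1.0
```

>>> jog_arm:
  commands:
    - [100,0,-4.1,0,0]
    - [100,0,-4.1,0,0]
    - [100,0,-4.1,0,0]
    - [100,0,-4.1,0,0]
    - [100,0,-4.1,0,0]
    - [100,0,-4.1,0,0]
    - [100,0,-4.1,0,0]
    - [100,0,0,0,0]

```text
t: 3.4
tcp_pos: [0.4686, -0.2912, 0.2782]
tool_rot: [0.713, 0.701, 0.009, 0.012]
force: [-0.9, -0.0, -0.3]
finger_gap: 0.997
```

```bash
cat >> h.py <<'E'
from scipy.spatial.transform import Rotation as R
def wE(s,p):
    T=np.eye(4);T[:3,:3]=R.from_quat(s["tool_rot"]).as_matrix();T[:3,3]=s["tcp_pos"];return T@np.array(p["hand_eye"])
def jaw(s):  # jaw axis angle in world, deg, mod 180 about 0
    y=R.from_quat(s["tool_rot"]).as_matrix()[:,1];a=np.degrees(np.arctan2(y[1],y[0]));return (a+90)%180-90
def wrist(): s=manip.sense();return s,snapshot("wrist")
def st():
    s=manip.sense();print("t %.1f tcp %s jaw %.1f F %s gap %.3f q6 %.2f"%(s["t"],np.round(s["tcp_pos"]*1000,1),jaw(s),np.round(s["force"],1),s["finger_gap"],s["q"][5]));return s
def pp(p,n):
    for d in models.pinpoint(p,n): print(" ",n,np.round(np.array(d["centre"])*1000,1).tolist(),round(d["score"],2))
E
python3 - <<'E'
from h import *
st();s,p=wrist();print(np.round(wE(s,p),3).tolist());save(p,"w1",None,1.4)
pp(p,"module_1");pp(snapshot("top"),"module_1")
E
```

```text
t 3.4 tcp [ 468.6 -291.2  278.2] jaw -1.0 F [-0.9 -0.  -0.3] gap 0.997 q6 -0.76
[[0.999, -0.027, 0.024, 0.466], [-0.018, -0.952, -0.307, -0.214], [0.031, 0.306, -0.951, 0.421], [0.0, 0.0, 0.0, 1.0]]
  module_1 [429.6, -260.8, -2.4] 0.82
  module_1 [434.2, -372.0, 0.5] 0.78
  module_1 [551.7, -430.3, -1.6] 0.68
  module_1 [680.9, -403.1, 1.3] 0.83
  module_1 [427.2, -264.8, 2.3] 0.8
  module_1 [428.6, -368.8, 0.8] 0.53
```

View pics/w1.png

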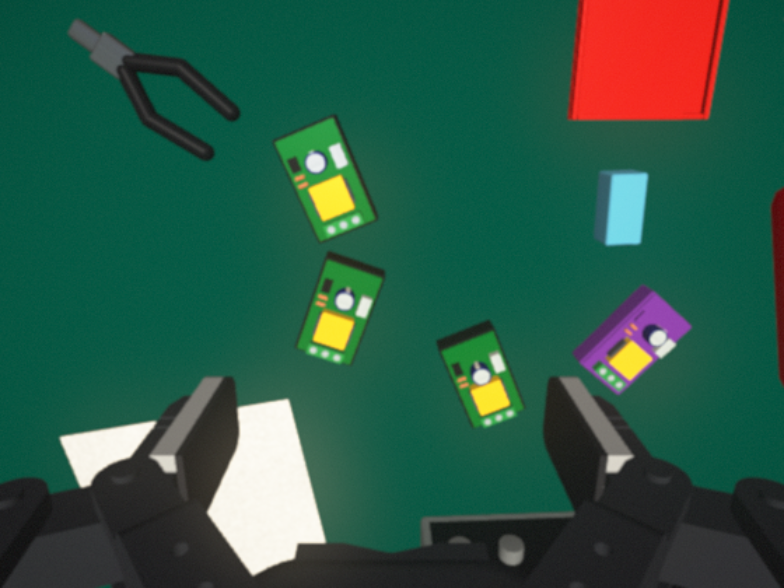

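The wrist view shows the modules at (325,178), (340,308) and (481,375), with their fronts pointing up towards the gauge. The purple one is at (632,340). Next I'll measure their yaw.

```bash
cat >> h.py <<'E'
def modpose(p,E,seed,ztop=0.020,dbg=False):
    """origin xy + yaw(deg, of own y relative to world y) from the green top, seed = approx world xy"""
    im=p["image"].astype(int);hsv=cv2.cvtColor(p["image"],cv2.COLOR_RGB2HSV)
    h,s_,v=[hsv[...,i].astype(int) for i in range(3)]
    m=(((h>48)&(h<76)&(s_>80)&(v>85))|((h>18)&(h<34)&(s_>120)&(v>120))).astype(np.uint8)
    if dbg: cv2.imwrite("pics/mask.png",m*255)
    u,v0=w2px(p,[seed[0],seed[1],ztop],E)
    r=np.linalg.norm(w2px(p,[seed[0]+.052,seed[1],ztop],E)-[u,v0])
    k=np.zeros_like(m);cv2.circle(k,(int(u),int(v0)),int(r),1,-1)
    m=cv2.morphologyEx(m&k,cv2.MORPH_OPEN,np.ones((3,3),np.uint8))
    n,l,stt,c=cv2.connectedComponentsWithStats(cv2.morphologyEx(m,cv2.MORPH_CLOSE,np.ones((7,7),np.uint8)))
    if n<2: return None
    b=1+np.argmax(stt[1:,4]);ys,xs=np.where(l==b)
    W=np.array([px2w(p,a,c_,ztop,E)[:2] for a,c_ in zip(xs,ys)])
    (cx,cy),(w,hh),a=cv2.minAreaRect((W*1000).astype(np.float32))
    if w>hh: a+=90   # long axis = own y
    yaw=(a+90)%180-90
    return np.array([cx,cy]),yaw,(min(w,hh),max(w,hh))
E
python3 - <<'E'
from h import *
s,p=wrist();E=wE(s,p)
for d in [(.43,-.261),(.434,-.37),(.553,-.432)]: print(modpose(p,E,d,dbg=True))
t=snapshot("top");T=np.array(t["extrinsics"])
for d in [(.43,-.261),(.434,-.37),(.553,-.432)]: print(modpose(t,T,d))
# gauge & board yaw in top: steel mask / blue mask
im=t["image"];hsv=cv2.cvtColor(im,cv2.COLOR_RGB2HSV)
def rect(m,z,box):
    mm=np.zeros_like(m);x0,y0,x1,y1=box;mm[y0:y1,x0:x1]=m[y0:y1,x0:x1]
    n,l,q,c=cv2.connectedComponentsWithStats(cv2.morphologyEx(mm,cv2.MORPH_CLOSE,np.ones((9,9),np.uint8)))
    ys,xs=np.where(l==1+np.argmax(q[1:,4]))
    W=np.array([px2w(t,a,b,z,T)[:2]*1000 for a,b in zip(xs,ys)],np.float32);print(cv2.minAreaRect(W))
rect(((hsv[...,1]<70)&(hsv[...,2]>110)).astype(np.uint8),.010,(195,200,298,275))
rect(((hsv[...,0]>100)&(hsv[...,0]<118)&(hsv[...,1]>120)&(hsv[...,2]>90)).astype(np.uint8),.006,(115,165,185,285))
rect(((hsv[...,0]>172)|(hsv[...,0]<6)&(hsv[...,1]>150)).astype(np.uint8),.005,(280,148,340,198))
E
```

```text
(array([ 427.99893188, -265.05160522]), 20.897653579711914, (49.18484878540039, 83.68693542480469))
(array([ 432.77294922, -372.30987549]), -21.31214141845703, (49.27403259277344, 85.48735046386719))
(array([ 553.56402588, -437.69595337]), 22.039243698120117, (50.182865142822266, 86.92302703857422))
(array([ 423.75045776, -230.24885559]), 89.40437316894531, (20.729026794433594, 35.543800354003906))
(array([ 432.97225952, -403.09469604]), -1.7672119140625, (20.849655151367188, 23.58979034423828))
None
((469.4990234375, 36.64222717285156), (265.0719299316406, 177.17095947265625), 89.308837890625)
((503.4368896484375, 315.26287841796875), (290.01324462890625, 125.5981216430664), 0.4288734197616577)
((666.1748046875, -156.2996826171875), (136.35128784179688, 106.98738861083984), 89.40442657470703)
```

>>> jog_arm:
  commands:
    - [100,-0.8,0.1,-3,0.1]
    - [100,-0.8,0.1,-3,0.1]
    - [100,-0.8,0.1,-3,0.1]
    - [100,-0.8,0.1,-3,0.1]
    - [100,0,0,-3,0]
    - [100,0,0,-3,0]
    - [100,0,0,-3,0]
    - [100,0,0,0,0]

```text
t: 4.37
tcp_pos: [0.4398, -0.2659, 0.0681]
tool_rot: [0.539, 0.842, 0.014, 0.014]
force: [-0.2, 0.6, -0.2]
finger_gap: 0.998
```

```bash
python3 - <<'E'
from h import *
s=st();print(R.from_quat(s["tool_rot"]).as_matrix()[:,2]);s,p=wrist();E=wE(s,p);print(modpose(p,E,(.43,-.263)))
E
```

```text
t 4.4 tcp [ 439.8 -265.9   68.1] jaw 24.7 F [-0.2  0.6 -0.2] gap 0.998 q6 -1.26
[ 0.03802332  0.00895603 -0.99923672]
(array([ 433.54226685, -269.43930054]), 20.92475128173828, (62.579002380371094, 94.67623901367188))
```

>>> jog_arm:
  commands:
    - [100,-0.2,-1.1,-1.5,-0.033]
    - [100,-0.1,-1.1,-1.5,-0.033]
    - [100,0,0,0,0]

```text
t: 4.67
tcp_pos: [0.4416, -0.2882, 0.0448]
tool_rot: [0.565, 0.825, 0.013, 0.019]
force: [-0.5, -0.2, -0.3]
finger_gap: 0.998
```

```bash
python3 - <<'E'
from h import *
s=st();print(R.from_quat(s["tool_rot"]).as_matrix()[:,2]);s,p=wrist();save(p,"w2",None,1.2)
E
```

```text
t 4.7 tcp [ 441.6 -288.2   44.8] jaw 21.2 F [-0.5 -0.2 -0.3] gap 0.998 q6 -1.23
[ 0.04629493 -0.001186   -0.99892711]
```

View pics/w2.png

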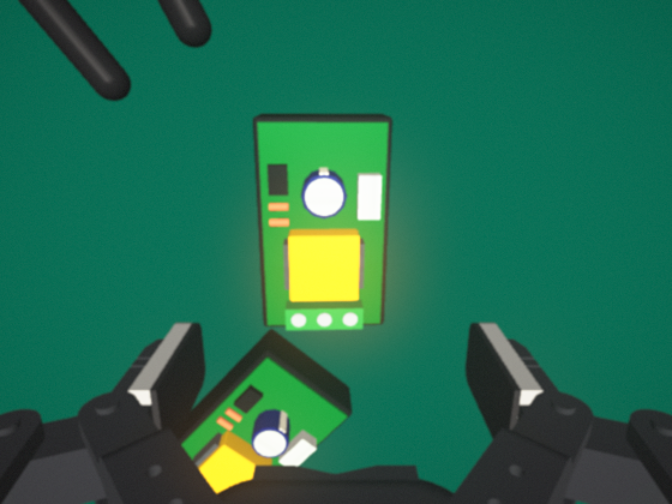

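>>> jog_arm:
  commands:
    - [100,-0.2,0,-1.5,0]
    - [100,-0.2,0,-1.5,0]
    - [100,-0.1,0,-1.0,0]
    - [100,0,0,-0.4,0]
    - [100,0,0,0,0]

```text
t: 5.13
tcp_pos: [0.4425, -0.2887, 0.0111]
tool_rot: [0.562, 0.827, 0.011, 0.028]
force: [-0.2, 0.4, 0.3]
finger_gap: 0.995
```

>>> jog_arm:
  commands:
    - [100,-0.3,0,-0.5,0]
    - [100,0,0,-0.5,0]
    - [100,0,0,-0.2,0]

```text
t: 5.38
tcp_pos: [0.441, -0.2893, 0.0013]
tool_rot: [0.561, 0.827, 0.011, 0.03]
force: [0.5, -0.5, 0.3]
finger_gap: 1.001
```

>>> jog_arm:
  commands:
    - [40,0,0,0,0]
    - [40,0,0,0,0]
    - [40,0,0,0,0]
    - [40,0,0,0,0]
    - [40,0,0,0,0]
    - [40,0,0,0,0]
  squeeze: 60

```text
t: 5.88
tcp_pos: [0.4408, -0.2893, 0.002]
tool_rot: [0.56, 0.828, 0.011, 0.03]
force: [0.5, -0.3, -2.6]
finger_gap: 0.568
```

>>> jog_arm:
  commands:
    - [40,0,0,2,0]
    - [40,0,0,2.5,0]
    - [40,0.5,3,0.5,-0.06]
    - [40,0.5,3.5,0,-0.06]
    - [40,0.5,3.5,0,-0.06]
    - [40,0.5,3.5,0,-0.06]
    - [40,0.5,3.5,0,-0.06]
    - [40,0.5,3,0,-0.06]

```text
t: 6.55
tcp_pos: [0.4732, -0.0928, 0.0529]
tool_rot: [0.711, 0.702, 0.004, 0.037]
force: [0.3, 1.3, -3.0]
finger_gap: 0.569
```

```bash
python3 - <<'E'
from h import *
s=st();print(R.from_quat(s["tool_rot"]).as_matrix()[:,2]);s,p=wrist();save(p,"w3",None,1.2);pp(p,"bridge_bar");pp(p,"gauge")
t=snapshot("top");pp(t,"gauge");pp(t,"bridge_bar");pp(t,"module_1")
E
```

```text
t 6.5 tcp [473.2 -92.8  52.9] jaw -0.6 F [ 0.3  1.3 -3. ] gap 0.569 q6 -0.36
[ 0.05787159 -0.04654029 -0.99723863]
  gauge [472.5, 37.1, -1.0] 0.71
  bridge_bar [472.3, 39.7, 48.9] 0.39
  module_1 [555.0, -435.1, 4.0] 0.98
  module_1 [429.3, -368.6, 1.6] 0.61
  module_1 [679.5, -406.5, -0.1] 0.61
```

View pics/w3.png

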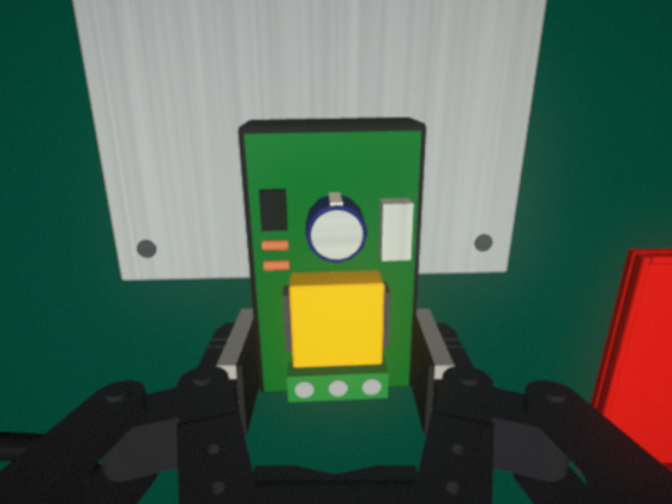

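>>> jog_arm:
  commands:
    - [40,0,1.8,-1.2,0]
    - [40,0,1.2,-1.2,0]
    - [40,0,0,-0.8,0]
    - [40,0,0,-0.4,0]
    - [40,0,0,0,0]

```text
t: 7.32
tcp_pos: [0.4766, -0.074, 0.016]
tool_rot: [0.714, 0.699, 0.005, 0.041]
force: [0.3, 0.1, -2.4]
finger_gap: 0.566
```

>>> jog_arm:
  commands:
    - [40,-0.3,0,-0.3,0]
    - [40,-0.1,0,-0.3,0]
    - [40,0,0,-0.2,0]

```text
t: 7.57
tcp_pos: [0.474, -0.0759, 0.012]
tool_rot: [0.716, 0.697, 0.007, 0.043]
force: [-0.3, 8.2, 26.5]
finger_gap: 0.572
```

```bash
python3 - <<'E'
from h import *
s=st();print(R.from_quat(s["tool_rot"]).as_matrix()[:,2]);t=snapshot("scene");save(t,"s1",(250,130,450,260),4)
E
```

```text
t 7.6 tcp [474.  -75.9  12. ] jaw -1.5 F [-0.3  8.2 26.5] gap 0.572 q6 -0.28
[ 0.07056403 -0.05217393 -0.99614186]
```

View pics/s1.png

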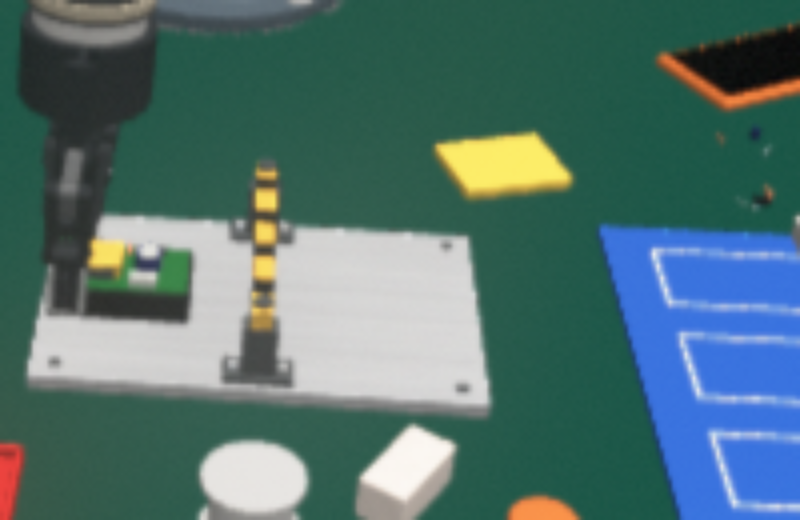

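>>> jog_arm:
  commands:
    - [40,-0.1,0,0.15,0.02]
    - [40,-0.1,1.2,0.05,0.0]
    - [40,-0.1,1.2,0,0]
    - [40,0,1.2,0,0]
    - [40,0,0.5,0,0]
    - [40,0,0,0,0]
  squeeze: 30

```text
t: 8.12
tcp_pos: [0.4726, -0.0382, 0.0182]
tool_rot: [0.711, 0.702, 0.009, 0.048]
force: [-1.1, 0.2, -2.1]
finger_gap: 0.569
```

>>> jog_arm:
  commands:
    - [40,0,0,-0.4,0]
    - [40,0,0,-0.2,0]

```text
t: 8.28
tcp_pos: [0.4731, -0.039, 0.0125]
tool_rot: [0.711, 0.702, 0.01, 0.048]
force: [-1.2, 2.7, 7.5]
finger_gap: 0.572
```

>>> jog_arm:
  commands:
    - [40,-0.1,0.5,-0.1,0]
    - [40,-0.1,0.5,-0.1,0]
    - [40,0,0.5,-0.1,0]
    - [40,0,0.3,0,0]

```text
t: 8.62
tcp_pos: [0.4758, -0.0294, 0.0134]
tool_rot: [0.71, 0.702, 0.01, 0.055]
force: [-1.6, -3.5, 3.5]
finger_gap: 0.568
```

>>> jog_arm:
  commands:
    - [40,-0.2,0.6,-0.05,0]
    - [40,-0.1,0.6,-0.05,0]
    - [40,-0.1,0.4,0,0]

```text
t: 8.87
tcp_pos: [0.476, -0.017, 0.0139]
tool_rot: [0.711, 0.701, 0.012, 0.059]
force: [0.2, -4.2, 3.8]
finger_gap: 0.569
```

>>> jog_arm:
  commands:
    - [40,0,0.5,-0.05,0]
    - [40,0,0.5,-0.05,0]
    - [40,0,0.3,0,0]

```text
t: 9.12
tcp_pos: [0.4777, -0.0044, 0.0135]
tool_rot: [0.711, 0.701, 0.013, 0.061]
force: [-0.7, -5.7, 6.2]
finger_gap: 0.573
```

```bash
python3 - <<'E'
from h import *
s=st();print(R.from_quat(s["tool_rot"]).as_matrix()[:,2])
E
```

```text
t 9.1 tcp [477.7  -4.4  13.5] jaw -0.6 F [-0.7 -5.7  6.2] gap 0.573 q6 -0.04
[ 0.10443069 -0.06850016 -0.99217033]
```

>>> jog_arm:
  commands:
    - [40,-0.3,1.3,-0.1,0]
    - [40,0,0,0,0]
    - [100,0,0,0,0]
    - [100,0,0,0,0]
    - [100,0,0,0,0]
    - [100,0,0,0,0]

```text
t: 9.62
tcp_pos: [0.4746, 0.0121, 0.0121]
tool_rot: [0.711, 0.701, 0.014, 0.061]
force: [0.3, 0.2, 0.1]
finger_gap: 0.997
```

```bash
python3 - <<'E'
from h import *
s=st();t=snapshot("scene");save(t,"s2",(250,130,450,260),4)
E
```

```text
t 9.6 tcp [474.6  12.1  12.1] jaw -0.6 F [0.3 0.2 0.1] gap 0.997 q6 0.01
```

View pics/s2.png

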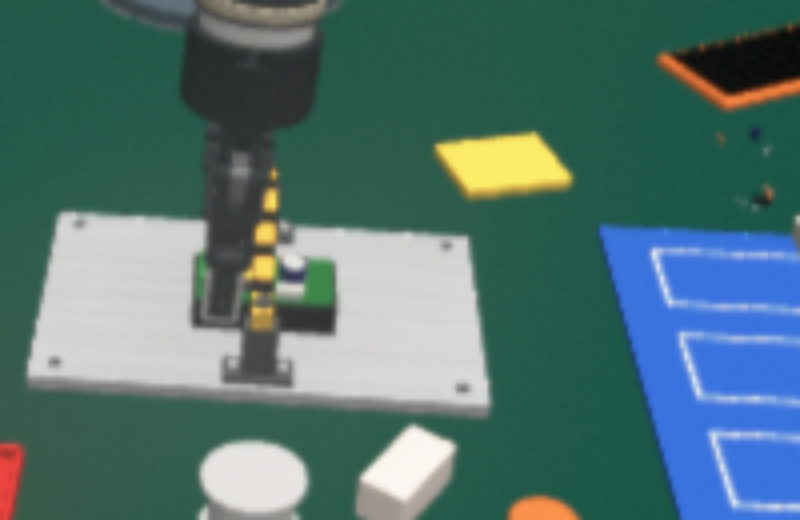

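Module C clears: its capacitor shows on the far side of the bar at (292,270). I'll lift away and watch how the tool tilt drifts.

>>> jog_arm:
  commands:
    - [100,0,-0.2,4,0]
    - [100,0,0,4,0]

```text
t: 9.83
tcp_pos: [0.4668, 0.0113, 0.0812]
tool_rot: [0.711, 0.702, 0.005, 0.048]
force: [1.5, -0.0, -0.8]
finger_gap: 0.999
```

>>> jog_arm:
  commands:
    - [100,0,4,2,0]
    - [100,0,4,0,0]

```text
t: 10.0
tcp_pos: [0.4709, 0.0842, 0.1041]
tool_rot: [0.716, 0.696, 0.007, 0.051]
force: [0.5, -0.7, -0.2]
finger_gap: 1.001
```

>>> jog_arm:
  commands:
    - [100,-3.5,0,0,0]
    - [100,-3.5,0,0,0]

```text
t: 10.17
tcp_pos: [0.4114, 0.0891, 0.1069]
tool_rot: [0.714, 0.698, 0.015, 0.058]
force: [-1.5, 0.1, -0.4]
finger_gap: 1.001
```

>>> jog_arm:
  commands:
    - [100,3.5,0,0,0]
    - [100,3.5,0,0,0]

```text
t: 10.33
tcp_pos: [0.4377, 0.0914, 0.1005]
tool_rot: [0.712, 0.701, -0.008, 0.035]
force: [3.6, 0.1, -0.3]
finger_gap: 0.997
```

>>> jog_arm:
  commands:
    - [100,3.2,-1.3,-1.5,0]
    - [100,0,-1.2,-2,0]
    - [100,0,0,0,0]

```text
t: 10.58
tcp_pos: [0.4715, 0.0667, 0.0644]
tool_rot: [0.712, 0.702, -0.007, 0.035]
force: [-2.1, -0.3, -0.3]
finger_gap: 0.997
```

```bash
python3 - <<'E'
from h import *
s=st();print(R.from_quat(s["tool_rot"]).as_matrix()[:,2]);s,p=wrist();save(p,"w4",None,1.2)
E
```

```text
t 10.6 tcp [471.5  66.7  64.4] jaw -0.7 F [-2.1 -0.3 -0.3] gap 0.997 q6 0.06
[ 0.03928088 -0.06087037 -0.99737245]
```

View pics/w4.png

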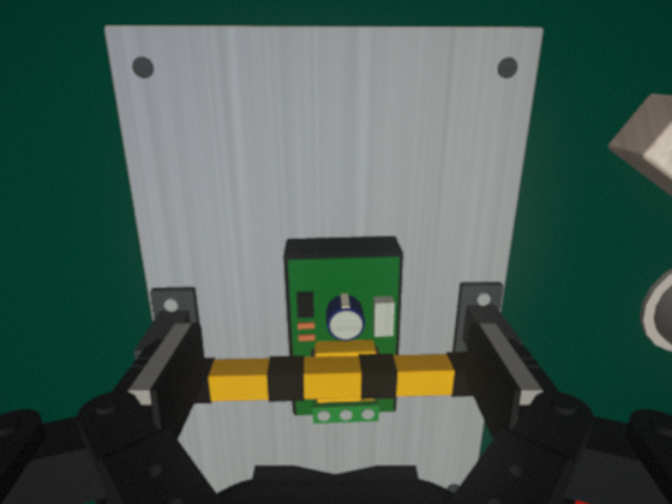

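>>> jog_arm:
  commands:
    - [100,0,0,-2.8,0]
    - [100,0,0,-2,0]
    - [100,0,0,0,0]

```text
t: 10.88
tcp_pos: [0.4749, 0.0677, 0.019]
tool_rot: [0.712, 0.701, -0.004, 0.039]
force: [-0.3, -0.0, -0.1]
finger_gap: 1.0
```

>>> jog_arm:
  commands:
    - [100,-0.2,0,-0.7,0]
    - [40,0,0,0,0]
    - [40,0,0,0,0]
    - [40,0,0,0,0]
    - [40,0,0,0,0]
    - [40,0,0,0,0]
    - [40,0,0,0,0]
  squeeze: 60

```text
t: 11.47
tcp_pos: [0.474, 0.0692, 0.0172]
tool_rot: [0.712, 0.701, -0.002, 0.041]
force: [-0.5, -0.6, -2.5]
finger_gap: 0.568
```

>>> jog_arm:
  commands:
    - [40,0,2.5,0,0]
    - [40,0,2.5,-0.1,0]
    - [40,0,2.5,0,0]
    - [40,0,0,0,0]

```text
t: 11.8
tcp_pos: [0.4746, 0.1449, 0.0168]
tool_rot: [0.714, 0.699, -0.001, 0.042]
force: [0.8, -0.4, -1.6]
finger_gap: 0.568
```

>>> jog_arm:
  commands:
    - [40,0,0,3.5,0]
    - [40,0.5,3.5,0,0]
    - [40,0.5,3.8,0,0]
    - [40,0.5,3.8,0,0]
    - [40,0.5,3.8,0,0]
    - [40,0.5,2.5,0,0]
    - [40,0,0,0,0]

```text
t: 12.38
tcp_pos: [0.4966, 0.3243, 0.05]
tool_rot: [0.716, 0.697, -0.005, 0.037]
force: [0.3, -0.0, -1.9]
finger_gap: 0.568
```

```bash
python3 - <<'E'
from h import *
s=st();print(R.from_quat(s["tool_rot"]).as_matrix()[:,2]);s,p=wrist();save(p,"w5",None,1.2);pp(p,"bay_1")
t=snapshot("top");pp(t,"board");pp(t,"bay_1");pp(snapshot("scene"),"bay_1")
E
```

```text
t 12.4 tcp [496.6 324.3  50. ] jaw -1.4 F [ 0.3 -0.  -1.9] gap 0.568 q6 0.53
[ 0.04414126 -0.06054381 -0.99718905]
  bay_1 [507.5, 334.2, 7.0] 0.85
  bay_1 [592.7, 338.4, 8.1] 0.81
  bay_1 [411.9, 336.2, 2.9] 0.6
  board [505.8, 325.9, -0.3] 0.62
  bay_1 [412.2, 330.7, 9.6] 0.98
  bay_1 [593.7, 334.5, 2.1] 0.63
  bay_1 [500.2, 332.6, 10.3] 0.56
  bay_1 [507.4, 336.8, 1.1] 0.86
  bay_1 [597.0, 335.3, 5.2] 0.81
  bay_1 [411.7, 333.7, 9.0] 0.64
```

View pics/w5.png

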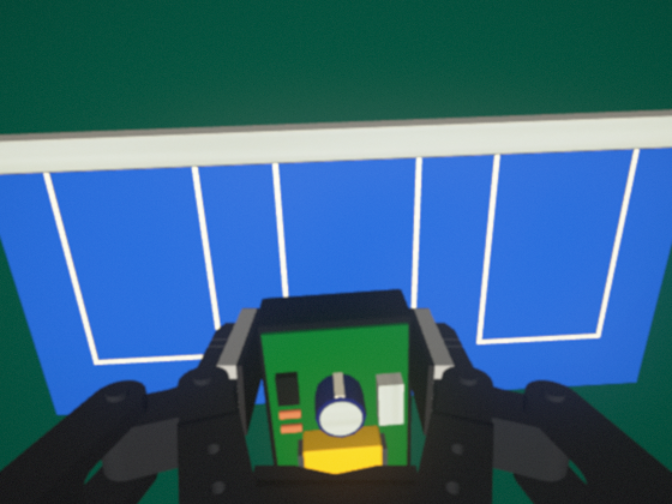

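```bash
python3 - <<'E'
from h import *
s,p=wrist();E=wE(s,p)
for u,v,z in [(276,165,.006),(419,158,.006),(286,290,.006),(415,290,.006),(47,173,.006),(637,150,.006),(345,161,.006),(195,167,.006),(497,155,.006)]: print((u,v),np.round(px2w(p,u/1.2,v/1.2,z,E)*1000,1))
# module front top corners at z unknown ~ tcp-? 
for u,v in [(262,332),(410,324)]: print(np.round(px2w(p,u/1.2,v/1.2,.056,E)*1000,1))
E
```

```text
(276, 165) [473.9 365.9   6. ]
(419, 158) [531.8 366.5   6. ]
(286, 290) [474.  309.4   6. ]
(415, 290) [532.2 306.4   6. ]
(47, 173) [383.4 366.3   6. ]
(637, 150) [621.8 366.3   6. ]
(345, 161) [501.8 366.4   6. ]
(195, 167) [441.7 366.4   6. ]
(497, 155) [563.7 366.4   6. ]
[469.7 320.   56. ]
[519.7 320.3  56. ]
```

>>> jog_arm:
  commands:
    - [40,0.9,2.7,0,0.035]
    - [40,0,0,-1.8,0]
    - [40,0,0,-1.6,0]
    - [40,0,0,0,0]

```text
t: 13.12
tcp_pos: [0.5054, 0.342, 0.0159]
tool_rot: [0.707, 0.706, -0.008, 0.037]
force: [-0.4, -1.0, -1.7]
finger_gap: 0.566
```

>>> jog_arm:
  commands:
    - [40,-0.1,0,-0.3,0]
    - [100,0,0,0,0]
    - [100,0,0,0,0]
    - [100,0,0,0,0]
    - [100,-0.1,-2.8,-0.2,0]
    - [100,0,0,0,0]

```text
t: 13.62
tcp_pos: [0.5053, 0.3121, 0.0142]
tool_rot: [0.707, 0.706, -0.006, 0.038]
force: [-0.9, -0.5, -0.5]
finger_gap: 0.999
```

>>> jog_arm:
  commands:
    - [40,0,0,0,0]
    - [40,0,0,0,0]
    - [40,0,0,0,0]
    - [40,0,0,0,0]
    - [40,0,0,0,0]
    - [40,0,0,0,0]
  squeeze: 30

```text
t: 14.12
tcp_pos: [0.5068, 0.3133, 0.0173]
tool_rot: [0.708, 0.705, -0.004, 0.039]
force: [0.7, -0.3, -2.3]
finger_gap: 0.574
```

```bash
python3 - <<'E'
from h import *
s=st();print(R.from_quat(s["tool_rot"]).as_matrix()[:,2]);s,p=wrist();save(p,"w6",None,1.2)
E
```

```text
t 14.1 tcp [506.8 313.3  17.3] jaw -0.1 F [ 0.7 -0.3 -2.3] gap 0.574 q6 0.50
[ 0.0487569  -0.06068507 -0.99696544]
```

View pics/w6.png

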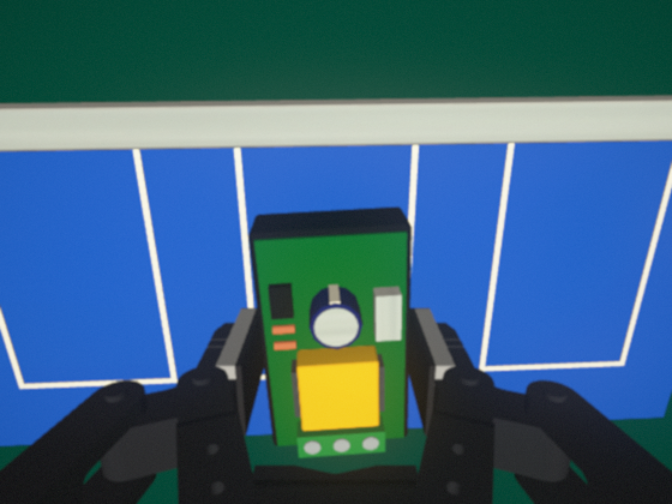

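>>> jog_arm:
  commands:
    - [40,-0.2,1.2,-0.2,-0.03]
    - [40,-0.2,0.6,-0.2,0]
    - [40,0,0,-0.2,0]

```text
t: 14.42
tcp_pos: [0.5055, 0.3258, 0.0171]
tool_rot: [0.716, 0.696, -0.008, 0.044]
force: [-5.5, 3.2, 13.7]
finger_gap: 0.579
```

>>> jog_arm:
  commands:
    - [40,-0.1,0.5,-0.1,0]
    - [40,0,0.4,0,0]

```text
t: 14.58
tcp_pos: [0.505, 0.3343, 0.0177]
tool_rot: [0.716, 0.696, -0.008, 0.045]
force: [0.6, -0.6, -1.6]
finger_gap: 0.574
```

>>> jog_arm:
  commands:
    - [40,-0.1,0.4,-0.15,0]
    - [40,0,0.4,-0.1,0]

```text
t: 14.75
tcp_pos: [0.5049, 0.3372, 0.0172]
tool_rot: [0.714, 0.698, -0.013, 0.049]
force: [-1.2, -15.2, 13.0]
finger_gap: 0.574
```

>>> jog_arm:
  commands:
    - [40,-0.1,0.4,-0.1,0]
    - [40,0,0.3,0,0]

```text
t: 14.92
tcp_pos: [0.5047, 0.3375, 0.0177]
tool_rot: [0.712, 0.7, -0.018, 0.053]
force: [0.6, -8.5, 3.3]
finger_gap: 0.578
```

>>> jog_arm:
  commands:
    - [40,0,0.4,-0.1,0]
    - [100,0,0,0,0]
    - [100,0,0,0,0]
    - [100,0,0,0,0]
    - [100,0,0,0,0]
    - [100,0,-0.3,4,0]
    - [100,0,-2,4,0]
    - [100,0,0,0,0]

```text
t: 15.58
tcp_pos: [0.5013, 0.3151, 0.0904]
tool_rot: [0.71, 0.702, -0.028, 0.052]
force: [-0.2, -0.2, -0.2]
finger_gap: 1.0
```

```bash
python3 - <<'E'
from h import *
s=st();print(R.from_quat(s["tool_rot"]).as_matrix()[:,2]);s,p=wrist();save(p,"w7",None,1.2)
print(modpose(p,wE(s,p),(.503,.328),.026))
t=snapshot("top");pp(t,"module_1")
E
```

```text
t 15.6 tcp [501.3 315.1  90.4] jaw -0.5 F [-0.2 -0.2 -0.2] gap 1.000 q6 0.54
[ 0.03366104 -0.11342302 -0.99297641]
(array([504.75076294, 332.24917603]), 0.19211606681346893, (46.94114303588867, 83.24478149414062))
  module_1 [555.5, -437.1, 2.0] 0.69
  module_1 [430.2, -365.8, -1.6] 0.69
  module_1 [682.8, -407.3, 1.1] 0.65
  module_1 [502.5, 333.5, 6.1] 0.63
  module_1 [658.0, 30.8, -2.4] 0.42
```

View pics/w7.png

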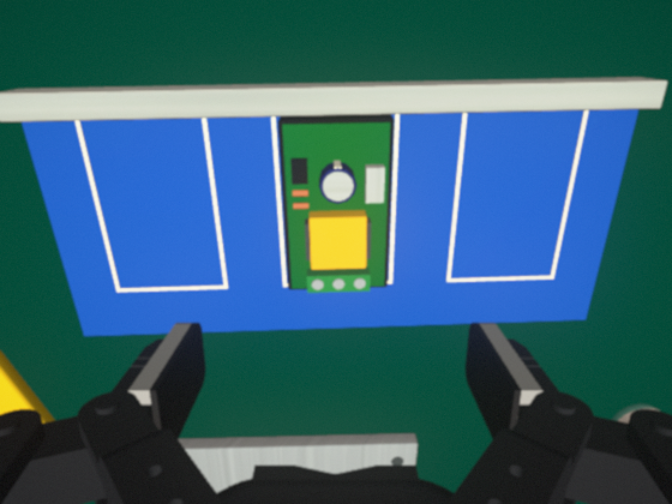

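>>> jog_arm:
  commands:
    - [100,0,-3.9,3,0]
    - [100,0,-3.9,3,0]
    - [100,0,-4,3,0]
    - [100,0,-4,2,0]
    - [100,0,-4,0,0]
    - [100,0,-4,0,0]
    - [100,0,-4,0,0]
    - [100,0,-4,0,0]

```text
t: 16.4
tcp_pos: [0.4942, 0.0133, 0.1778]
tool_rot: [0.702, 0.71, -0.034, 0.047]
force: [0.4, 0.1, -0.1]
finger_gap: 0.997
```

>>> jog_arm:
  commands:
    - [100,-0.5,-4,0,0]
    - [100,-0.5,-4,0,0]
    - [100,-0.5,-4,0,0]
    - [100,-0.5,-4,0,0]
    - [100,-0.5,-4,0,0]
    - [100,-0.5,-4,0,0]
    - [100,0,-4,0,0]
    - [100,0,-3,0,0]

```text
t: 17.07
tcp_pos: [0.4588, -0.3079, 0.1685]
tool_rot: [0.701, 0.711, -0.034, 0.04]
force: [1.6, -0.3, -0.1]
finger_gap: 0.998
```

>>> jog_arm:
  commands:
    - [100,-2.8,2.4,0,-0.09]
    - [100,-2.8,2.4,0,-0.09]
    - [100,2.8,-2.4,0,-0.09]
    - [100,2.8,-2.4,0,-0.09]

```text
t: 17.4
tcp_pos: [0.4306, -0.2896, 0.1521]
tool_rot: [0.824, 0.565, -0.047, 0.003]
force: [2.6, -2.5, 1.2]
finger_gap: 1.001
```

```bash
python3 - <<'E'
from h import *
s=st();print(R.from_quat(s["tool_rot"]).as_matrix()[:,2]);s,p=wrist()
print(modpose(p,wE(s,p),(.432,-.37)));pp(p,"module_1")
E
```

```text
t 17.4 tcp [ 430.6 -289.6  152.1] jaw -21.2 F [ 2.6 -2.5  1.2] gap 1.001 q6 -0.31
[-0.07469386 -0.05872586 -0.99547582]
(array([ 431.79507446, -383.01025391]), -23.76861572265625, (59.42741775512695, 106.29530334472656))
  module_1 [552.3, -432.1, -1.8] 0.93
  module_1 [431.6, -370.2, -0.8] 0.7
```

>>> jog_arm:
  commands:
    - [100,-0.4,-3.5,-2.5,0]
    - [100,-0.4,-3.5,-2.5,0]
    - [100,-0.4,-3.3,-2,0]
    - [100,0,0,0,0]

```text
t: 17.83
tcp_pos: [0.4284, -0.3976, 0.0815]
tool_rot: [0.818, 0.573, -0.045, 0.011]
force: [-0.3, 0.0, 0.3]
finger_gap: 0.998
```

```bash
python3 - <<'E'
from h import *
s=st();print(R.from_quat(s["tool_rot"]).as_matrix()[:,2]);s,p=wrist();save(p,"w8",None,1.2)
pp(p,"module_1")
E
```

```text
t 17.8 tcp [ 428.4 -397.6   81.5] jaw -20.0 F [-0.3  0.   0.3] gap 0.998 q6 -0.45
[-0.06179162 -0.06947687 -0.995668  ]
  module_1 [548.7, -429.6, -0.4] 0.71
  module_1 [434.0, -372.6, -1.6] 0.61
```

View pics/w8.png

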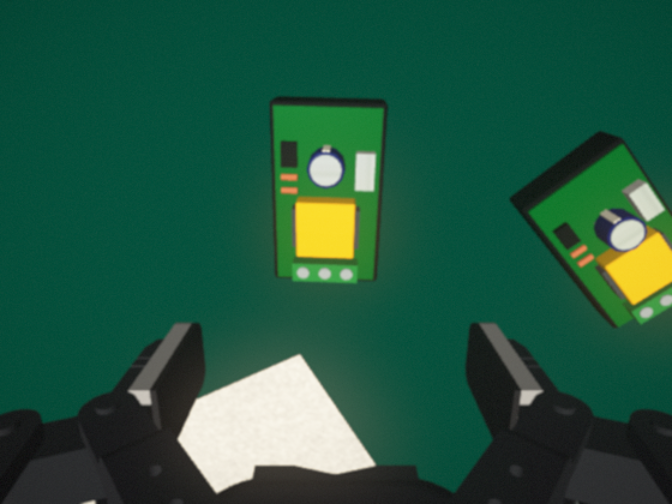

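>>> jog_arm:
  commands:
    - [100,-0.4,0,-3,0]
    - [100,-0.3,0,-3,0]
    - [100,-0.2,0,-1.3,0]
    - [100,0,0,0,0]

```text
t: 18.27
tcp_pos: [0.4227, -0.3908, 0.0124]
tool_rot: [0.816, 0.577, -0.044, 0.013]
force: [1.0, 1.1, 0.6]
finger_gap: 0.997
```

>>> jog_arm:
  commands:
    - [100,-0.1,-0.4,-0.9,0]
    - [40,0,0,0,0]
    - [40,0,0,0,0]
    - [40,0,0,0,0]
    - [40,0,0,0,0]
    - [40,0,0,0,0]
    - [40,0,0,0,0]
  squeeze: 60

```text
t: 18.85
tcp_pos: [0.4253, -0.3939, 0.0087]
tool_rot: [0.814, 0.579, -0.044, 0.017]
force: [0.4, 0.3, -2.7]
finger_gap: 0.567
```

>>> jog_arm:
  commands:
    - [40,0,0,3,0]
    - [40,0.5,3,1.5,0.05]
    - [40,0.5,3.8,0,0.05]
    - [40,0.5,3.8,0,0.05]
    - [40,0.5,3.8,0,0.05]
    - [40,0.5,3.8,0,0.05]
    - [40,0.5,3.8,0,0.05]
    - [40,0.5,3.8,0,0.04]

```text
t: 19.52
tcp_pos: [0.4637, -0.1399, 0.0565]
tool_rot: [0.704, 0.708, -0.038, 0.033]
force: [1.0, 0.4, -2.8]
finger_gap: 0.564
```

>>> jog_arm:
  commands:
    - [40,0.4,3.5,0,0]
    - [40,0.3,3,-1,0]
    - [40,0,0,-1.5,0]
    - [40,0,0,-1,0]
    - [40,0,0,0,0]

```text
t: 19.93
tcp_pos: [0.4707, -0.0634, 0.0218]
tool_rot: [0.7, 0.713, -0.037, 0.034]
force: [-0.0, -0.5, -3.1]
finger_gap: 0.559
```

>>> jog_arm:
  commands:
    - [40,0,0,-0.4,0]
    - [40,0,0,-0.3,0]
  squeeze: 30

```text
t: 20.1
tcp_pos: [0.4713, -0.0641, 0.0167]
tool_rot: [0.7, 0.712, -0.037, 0.034]
force: [0.2, 7.2, 15.6]
finger_gap: 0.568
```

>>> jog_arm:
  commands:
    - [40,0,0,-0.2,0]

```text
t: 20.18
tcp_pos: [0.4712, -0.0642, 0.0166]
tool_rot: [0.702, 0.711, -0.037, 0.035]
force: [-0.7, 8.7, 17.9]
finger_gap: 0.566
```

>>> jog_arm:
  commands:
    - [40,-0.05,1.2,-0.05,0]
    - [40,-0.05,1.2,-0.1,0]
    - [40,-0.05,0.6,-0.1,0]

```text
t: 20.43
tcp_pos: [0.473, -0.0394, 0.0174]
tool_rot: [0.704, 0.708, -0.035, 0.039]
force: [-0.6, -3.3, 0.0]
finger_gap: 0.566
```

>>> jog_arm:
  commands:
    - [40,-0.05,0.6,-0.1,0]
    - [40,-0.05,0.5,-0.1,0]

```text
t: 20.6
tcp_pos: [0.4741, -0.0314, 0.017]
tool_rot: [0.704, 0.708, -0.035, 0.041]
force: [-1.3, -8.7, 11.9]
finger_gap: 0.565
```

>>> jog_arm:
  commands:
    - [40,-0.05,0.5,-0.1,0]
    - [40,-0.05,0.4,-0.05,0]

```text
t: 20.77
tcp_pos: [0.4751, -0.0257, 0.0174]
tool_rot: [0.704, 0.708, -0.035, 0.044]
force: [-0.5, -4.4, 3.5]
finger_gap: 0.569
```

>>> jog_arm:
  commands:
    - [40,-0.2,0.6,-0.1,0]
    - [40,-0.1,0.5,0,0]

```text
t: 20.93
tcp_pos: [0.4753, -0.0178, 0.0179]
tool_rot: [0.704, 0.708, -0.034, 0.047]
force: [0.6, -3.4, 3.2]
finger_gap: 0.567
```

>>> jog_arm:
  commands:
    - [40,-0.1,0.5,-0.1,0]
    - [40,-0.1,0.4,0,0]

```text
t: 21.1
tcp_pos: [0.4756, -0.0107, 0.018]
tool_rot: [0.705, 0.707, -0.033, 0.049]
force: [-0.3, -4.2, 4.0]
finger_gap: 0.565
```

>>> jog_arm:
  commands:
    - [40,-0.2,0.7,-0.1,0]
    - [40,-0.1,0.6,-0.05,0]

```text
t: 21.27
tcp_pos: [0.4755, 0.0002, 0.0177]
tool_rot: [0.705, 0.706, -0.032, 0.052]
force: [-0.7, -7.5, 8.2]
finger_gap: 0.562
```

>>> jog_arm:
  commands:
    - [40,-0.2,0.7,-0.1,0]
    - [40,0,0,0,0]

```text
t: 21.43
tcp_pos: [0.4755, 0.0065, 0.018]
tool_rot: [0.705, 0.706, -0.031, 0.054]
force: [-1.7, 4.1, 3.3]
finger_gap: 0.569
```

```bash
python3 - <<'E'
from h import *
s=st();print(R.from_quat(s["tool_rot"]).as_matrix()[:,2])
t=snapshot("scene");save(t,"s3",(280,150,420,250),5);pp(t,"module_1");print([(np.round(d["centre"],3).tolist(),round(d["score"],2)) for d in models.find_in(t,"module_1")])
E
```

```text
t 21.4 tcp [475.5   6.5  18. ] jaw 0.2 F [-1.7  4.1  3.3] gap 0.569 q6 0.12
[ 0.03198434 -0.12050691 -0.9921971 ]
  module_1 [505.2, 338.2, 12.8] 0.97
  module_1 [680.3, -401.8, 0.4] 0.77
  module_1 [555.7, -434.0, -0.5] 0.61
  module_1 [476.7, 34.7, 9.9] 0.56
[([0.691, -0.395, 0.021], 0.97), ([0.566, -0.427, 0.019], 0.82), ([0.497, 0.053, 0.033], 0.78), ([0.518, 0.331, 0.032], 0.57)]
```

View pics/s3.png

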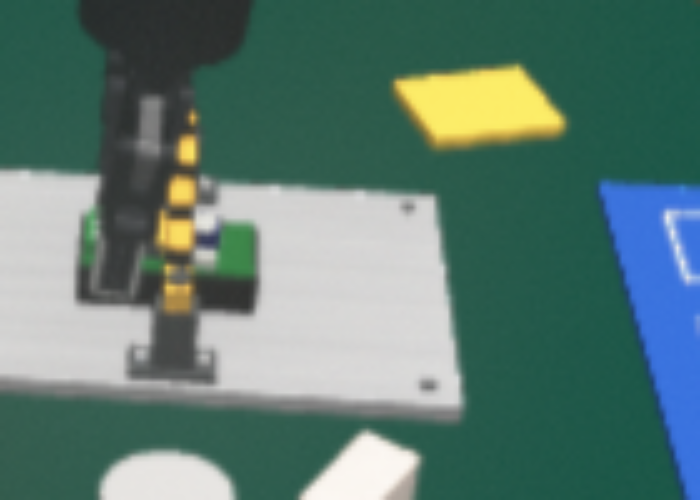

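>>> jog_arm:
  commands:
    - [100,0,0,0,0]
    - [100,0,0,0,0]
    - [100,0,0,0,0]
    - [100,0,-0.5,4,0]
    - [100,0,0,4,0]
    - [100,0,4,1,0]
    - [100,0,2.2,0,0]
    - [100,0,0,0,0]

```text
t: 22.25
tcp_pos: [0.4717, 0.0638, 0.1017]
tool_rot: [0.709, 0.703, -0.036, 0.045]
force: [-0.1, -0.5, 0.3]
finger_gap: 1.001
```

>>> jog_arm:
  commands:
    - [100,0,0,-3.5,0]
    - [100,-0.1,-0.1,-3,0]
    - [100,-0.2,-0.2,-1.5,0]
    - [100,0,0,0,0]

```text
t: 22.58
tcp_pos: [0.4715, 0.0613, 0.0208]
tool_rot: [0.708, 0.704, -0.033, 0.048]
force: [0.2, -0.6, -0.7]
finger_gap: 1.001
```

>>> jog_arm:
  commands:
    - [100,0,0.1,-0.7,0]
    - [40,0,0,0,0]
    - [40,0,0,0,0]
    - [40,0,0,0,0]
    - [40,0,0,0,0]
    - [40,0,0,0,0]
    - [40,0,0,0,0]
  squeeze: 60

```text
t: 23.17
tcp_pos: [0.4739, 0.0613, 0.0154]
tool_rot: [0.708, 0.703, -0.031, 0.049]
force: [0.7, -0.9, -2.9]
finger_gap: 0.569
```

>>> jog_arm:
  commands:
    - [40,0,2.5,-0.1,0]
    - [40,0,2.7,-0.1,0]
    - [40,0,2.7,0,0]
    - [40,0,0,0,0]

```text
t: 23.5
tcp_pos: [0.4747, 0.1408, 0.0144]
tool_rot: [0.711, 0.701, -0.031, 0.05]
force: [0.1, -0.3, -2.8]
finger_gap: 0.566
```

>>> jog_arm:
  commands:
    - [40,0,0,3.5,0]
    - [40,-1.1,3.4,0,0.01]
    - [40,-1.1,3.4,0,0.01]
    - [40,-1.1,3.4,0,0]
    - [40,-1.1,3.4,0,0]
    - [40,-1.1,3.4,0,0]
    - [40,-1,2.9,0,0]
    - [40,0,0,0,0]

```text
t: 24.17
tcp_pos: [0.4064, 0.3463, 0.0478]
tool_rot: [0.705, 0.707, -0.031, 0.048]
force: [0.2, -0.2, -2.9]
finger_gap: 0.568
```

```bash
python3 - <<'E'
from h import *
s=st();print(R.from_quat(s["tool_rot"]).as_matrix()[:,2]);s,p=wrist();pp(p,"bay_1");pp(p,"module_1")
pp(snapshot("scene"),"module_1")
E
```

```text
t 24.2 tcp [406.4 346.3  47.8] jaw 0.2 F [ 0.2 -0.2 -2.9] gap 0.568 q6 0.68
[ 0.02289138 -0.11164128 -0.99348488]
  bay_1 [412.2, 335.2, 5.1] 0.93
  module_1 [409.7, 314.0, 41.9] 0.87
  module_1 [506.0, 334.6, 4.0] 0.73
  module_1 [679.9, -401.6, -1.7] 0.9
  module_1 [552.4, -434.4, 0.7] 0.78
  module_1 [504.2, 337.3, 12.6] 0.58
```

>>> jog_arm:
  commands:
    - [40,0.3,0,-1.8,0]
    - [40,0,0,-1.6,0]
    - [40,0,0,-0.3,0]

```text
t: 24.67
tcp_pos: [0.4136, 0.3366, 0.0111]
tool_rot: [0.709, 0.702, -0.033, 0.048]
force: [-1.4, -0.4, -3.4]
finger_gap: 0.571
```

>>> jog_arm:
  commands:
    - [40,0,0,0,0]

```text
t: 24.75
tcp_pos: [0.4138, 0.335, 0.0104]
tool_rot: [0.71, 0.702, -0.034, 0.048]
force: [-0.1, 0.3, -2.6]
finger_gap: 0.566
```

>>> jog_arm:
  commands:
    - [40,-0.3,0,-0.3,0.01]
    - [40,0,0,0,0]
    - [100,0,0,0,0]
    - [100,0,0,0,0]
    - [100,0,0,0,0]
    - [100,0,-2.6,0.3,0]
    - [100,0,0,0,0]

```text
t: 25.33
tcp_pos: [0.4176, 0.3078, 0.0179]
tool_rot: [0.708, 0.704, -0.028, 0.051]
force: [-0.4, 0.1, 1.1]
finger_gap: 1.001
```

```bash
python3 - <<'E'
from h import *
s=st();print(R.from_quat(s["tool_rot"]).as_matrix()[:,2]);s,p=wrist();pp(p,"bay_1");pp(p,"module_1");t=snapshot("top");pp(t,"module_1");pp(t,"bay_1")
save(p,"w9",None,1.2)
E
```

```text
t 25.3 tcp [417.6 307.8  17.9] jaw -0.2 F [-0.4  0.1  1.1] gap 1.001 q6 0.66
[ 0.03199789 -0.11147117 -0.99325239]
  module_1 [508.8, 336.2, 2.5] 0.96
  module_1 [417.3, 304.0, 6.9] 0.71
  module_1 [412.6, 306.4, 6.1] 0.96
  module_1 [681.0, -403.6, 1.5] 0.78
  module_1 [553.1, -434.4, 4.4] 0.64
  module_1 [503.2, 335.4, 4.3] 0.57
  bay_1 [409.6, 331.3, 7.8] 0.79
  bay_1 [593.0, 332.5, 1.1] 0.71
  bay_1 [501.3, 335.7, 8.4] 0.6
```

>>> jog_arm:
  commands:
    - [100,-0.6,0,-0.3,0.01]
    - [40,0,0,0,0]
    - [40,0,0,0,0]
    - [40,0,0,0,0]
    - [40,0,0,0,0]
    - [40,0,0,0,0]
    - [40,0,0,0,0]
  squeeze: 30

```text
t: 26.22
tcp_pos: [0.4136, 0.3136, 0.0145]
tool_rot: [0.702, 0.71, -0.024, 0.052]
force: [1.1, 0.1, 1.1]
finger_gap: 0.573
```

>>> jog_arm:
  commands:
    - [40,-0.1,1.2,-0.15,0]
    - [40,-0.1,0.8,-0.1,0]

```text
t: 26.38
tcp_pos: [0.411, 0.3275, 0.0144]
tool_rot: [0.701, 0.71, -0.03, 0.055]
force: [1.5, -6.5, 7.0]
finger_gap: 0.577
```

>>> jog_arm:
  commands:
    - [40,0.1,0.6,-0.1,0]
    - [40,0,0.4,0,0]

```text
t: 26.55
tcp_pos: [0.4106, 0.3343, 0.0149]
tool_rot: [0.701, 0.71, -0.034, 0.056]
force: [0.1, -1.2, -0.6]
finger_gap: 0.575
```

>>> jog_arm:
  commands:
    - [40,0.1,0.4,-0.1,0]
    - [40,0,0.4,0,0]

```text
t: 26.72
tcp_pos: [0.4101, 0.34, 0.0147]
tool_rot: [0.701, 0.71, -0.037, 0.057]
force: [0.5, -3.8, 3.4]
finger_gap: 0.575
```

>>> jog_arm:
  commands:
    - [40,0.1,0.4,-0.1,0]
    - [40,0,0.4,0,0]

```text
t: 26.88
tcp_pos: [0.4098, 0.3429, 0.0148]
tool_rot: [0.7, 0.711, -0.043, 0.059]
force: [8.5, -21.7, 4.9]
finger_gap: 0.577
```

>>> jog_arm:
  commands:
    - [40,0.05,0.4,-0.05,0]

```text
t: 26.97
tcp_pos: [0.4099, 0.3427, 0.0148]
tool_rot: [0.699, 0.711, -0.047, 0.061]
force: [4.2, -16.7, 7.3]
finger_gap: 0.574
```

>>> jog_arm:
  commands:
    - [40,0.05,0.4,-0.05,0]

```text
t: 27.05
tcp_pos: [0.4098, 0.3428, 0.0149]
tool_rot: [0.699, 0.711, -0.051, 0.063]
force: [2.7, -14.2, 8.1]
finger_gap: 0.574
```

Contact with the stop. I'll release, retreat and check.

>>> jog_arm:
  commands:
    - [100,0,0,0,0]
    - [100,0,0,0,0]
    - [100,0,0,0,0]
    - [100,0,0,0,0]
    - [100,0,-0.5,4,0]
    - [100,0,-2.5,4,0]
    - [100,0,0,0,0]

```text
t: 27.63
tcp_pos: [0.4066, 0.3128, 0.0877]
tool_rot: [0.698, 0.712, -0.058, 0.06]
force: [-0.3, 0.2, 0.1]
finger_gap: 1.001
```

```bash
python3 - <<'E'
from h import *
s=st();print(R.from_quat(s["tool_rot"]).as_matrix()[:,2]);s,p=wrist();save(p,"w10",None,1.2)
pp(p,"module_1");t=snapshot("top");pp(t,"module_1")
for d in [(.41,.33),(.503,.333)]: print(modpose(p,wE(s,p),d,.026))
E
```

```text
t 27.6 tcp [406.6 312.8  87.7] jaw 1.1 F [-0.3  0.2  0.1] gap 1.001 q6 0.64
[ 0.00390616 -0.16601628 -0.98611528]
  module_1 [507.8, 336.4, 3.9] 0.91
  module_1 [408.3, 334.0, 2.3] 0.58
  module_1 [406.8, 332.9, 6.3] 0.88
  module_1 [681.0, -409.7, -1.8] 0.86
  module_1 [554.4, -437.1, 0.4] 0.68
(array([409.90310669, 331.25338745]), 0.5769807696342468, (47.093772888183594, 83.86005401611328))
(array([505.69458008, 331.8114624 ]), 0.07452879101037979, (46.82050323486328, 83.84099578857422))
```

View pics/w10.png

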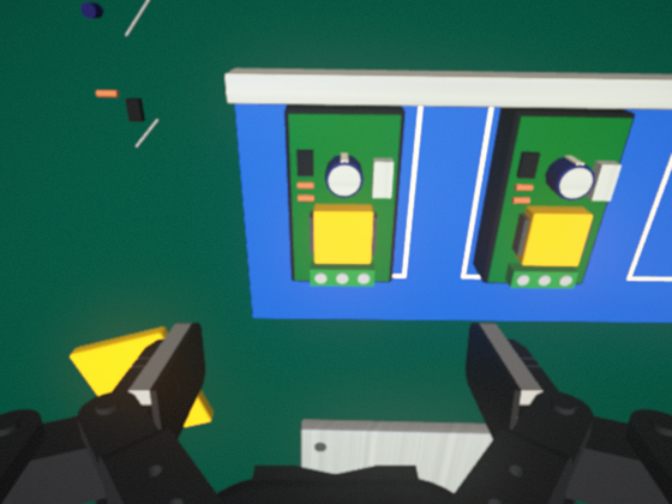

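>>> jog_arm:
  commands:
    - [100,2.7,2.2,0,0]
    - [100,2.7,2.2,0,0]
    - [100,-2.7,-2.2,0,0]
    - [100,-2.7,-2.2,0,0]

```text
t: 28.17
tcp_pos: [0.4169, 0.3243, 0.0799]
tool_rot: [0.697, 0.713, -0.052, 0.06]
force: [-1.1, -1.8, -0.8]
finger_gap: 1.0
```

>>> jog_arm:
  commands:
    - [100,0,0,0,0]

```text
t: 28.25
tcp_pos: [0.412, 0.3219, 0.0781]
tool_rot: [0.696, 0.713, -0.056, 0.059]
force: [-0.9, -0.5, -0.4]
finger_gap: 0.999
```

>>> jog_arm:
  commands:
    - [100,0,0.6,-3.2,0]
    - [100,0,0,-2.8,0]
    - [100,0,0,0,0]

```text
t: 28.5
tcp_pos: [0.4115, 0.3297, 0.0151]
tool_rot: [0.696, 0.714, -0.055, 0.059]
force: [0.1, -0.5, -0.7]
finger_gap: 1.001
```

>>> jog_arm:
  commands:
    - [100,0.3,0,0,-0.018]
    - [40,0,0,0,0]
    - [40,0,0,0,0]
    - [40,0,0,0,0]
    - [40,0,0,0,0]
    - [40,0,0,0,0]
    - [40,0,0,0,0]

```text
t: 29.08
tcp_pos: [0.4144, 0.3308, 0.0166]
tool_rot: [0.703, 0.707, -0.056, 0.058]
force: [-0.4, -0.7, -3.8]
finger_gap: 0.575
```

>>> jog_arm:
  commands:
    - [40,0.05,0.5,-0.1,0]
    - [40,0,0.3,0,0]

```text
t: 29.25
tcp_pos: [0.4143, 0.3309, 0.0171]
tool_rot: [0.701, 0.708, -0.064, 0.062]
force: [3.2, -6.5, -1.3]
finger_gap: 0.575
```

>>> jog_arm:
  commands:
    - [40,0,0,-0.2,0]
    - [100,0,0,0,0]
    - [100,0,0,0,0]
    - [100,0,0,0,0]
    - [100,0,0,0,0]
    - [100,0,-0.5,4,0]
    - [100,0,-2.5,4,0]
    - [100,0.4,-4,3,0]

```text
t: 29.92
tcp_pos: [0.4158, 0.2683, 0.1148]
tool_rot: [0.698, 0.71, -0.069, 0.06]
force: [0.3, -0.3, -0.1]
finger_gap: 1.001
```

```bash
python3 - <<'E'
from h import *
s=st();print(R.from_quat(s["tool_rot"]).as_matrix()[:,2]);s,p=wrist();
t=snapshot("top");pp(t,"module_1")
for d in [(.413,.33),(.503,.333)]: print(modpose(p,wE(s,p),d,.026))
E
```

```text
t 29.9 tcp [415.8 268.3 114.8] jaw 0.9 F [ 0.3 -0.3 -0.1] gap 1.001 q6 0.57
[-0.01121258 -0.1809332  -0.98343147]
  module_1 [553.5, -437.1, 2.4] 0.93
  module_1 [680.3, -407.3, -0.4] 0.72
  module_1 [412.0, 333.2, 5.9] 0.62
  module_1 [653.8, -288.4, 1.0] 0.4
  module_1 [468.4, 34.6, 3.4] 0.17
(array([414.97097778, 330.08398438]), 0.6426284909248352, (47.02677536010742, 77.6845932006836))
(array([505.57598877, 331.48867798]), 0.1616785079240799, (46.863197326660156, 77.93754577636719))
```

>>> jog_arm:
  commands:
    - [100,1,-4,2,0]
    - [100,1,-4,2,0]
    - [100,1,-4,0,0]
    - [100,1,-4,0,0]
    - [100,1,-4,0,0]
    - [100,1,-4,0,0]
    - [100,1,-4,0,0]
    - [100,1,-4,0,0]

```text
t: 30.73
tcp_pos: [0.4975, -0.0456, 0.1499]
tool_rot: [0.693, 0.715, -0.063, 0.059]
force: [1.0, 1.0, 0.6]
finger_gap: 1.0
```

>>> jog_arm:
  commands:
    - [100,1,-4,0,0.04]
    - [100,1,-4,0,0.04]
    - [100,1,-4,0,0.04]
    - [100,1,-4,0,0.05]
    - [100,0.5,-4,0,0.05]
    - [100,0.5,-4,0,0.05]
    - [100,0,-4,0,0.05]
    - [100,0,-3.5,0,0.04]

```text
t: 31.4
tcp_pos: [0.5537, -0.3672, 0.1408]
tool_rot: [0.545, 0.834, -0.049, 0.068]
force: [0.5, 0.5, 0.2]
finger_gap: 1.0
```

>>> jog_arm:
  commands:
    - [100,-3.2,2.2,0.3,0]
    - [100,-3.2,2.2,0.3,0]
    - [100,3.2,-2.2,0.5,0]
    - [100,3.2,-2.2,0.5,0]
    - [100,-3.2,2.2,0.3,0]
    - [100,-3.2,2.2,0.3,0]
    - [100,3.2,-2.2,0.5,0]
    - [100,3.2,-2.2,0.5,0]

```text
t: 32.07
tcp_pos: [0.4885, -0.3102, 0.1187]
tool_rot: [0.547, 0.836, -0.034, -0.019]
force: [3.3, -3.9, 1.8]
finger_gap: 0.998
```

```bash
python3 - <<'E'
from h import *
s=st();print(R.from_quat(s["tool_rot"]).as_matrix()[:,2]);s,p=wrist();
pp(p,"module_1");print(modpose(p,wE(s,p),(.554,-.435),.02))
E
```

```text
t 32.1 tcp [ 488.5 -310.2  118.7] jaw 23.6 F [ 3.3 -3.9  1.8] gap 0.998 q6 -1.08
[-0.06852998 -0.03680466 -0.99696994]
  module_1 [553.1, -432.1, -1.1] 0.64
(array([ 550.02484131, -429.02581787]), 21.956594467163086, (47.854061126708984, 67.42044067382812))
```

>>> jog_arm:
  commands:
    - [100,1.8,-3.5,-1,-0.01]
    - [100,1.8,-3.5,-1,-0.01]
    - [100,1.8,-3.5,-1,0]
    - [100,1.8,-3.5,-1,0]
    - [100,0,0,0,0]

```text
t: 32.58
tcp_pos: [0.579, -0.4623, 0.0807]
tool_rot: [0.553, 0.833, -0.037, -0.003]
force: [0.4, -1.0, 0.3]
finger_gap: 1.002
```

```bash
python3 - <<'E'
from h import *
s=st();print(R.from_quat(s["tool_rot"]).as_matrix()[:,2]);s,p=wrist();E=wE(s,p);save(p,"w11",None,1.2)
pp(p,"module_1");print(modpose(p,wE(s,p),(.554,-.435),.02))
E
```

```text
t 32.6 tcp [ 579.  -462.3   80.7] jaw 22.8 F [ 0.4 -1.   0.3] gap 1.002 q6 -1.15
[-0.04559779 -0.05730834 -0.99731469]
  module_1 [682.3, -403.5, 1.7] 0.94
  module_1 [549.3, -432.9, 3.9] 0.93
(array([ 555.82098389, -437.69558716]), 22.060575485229492, (61.31916809082031, 89.9166259765625))
```

>>> jog_arm:
  commands:
    - [100,-0.9,0.1,-3,-0.01]
    - [100,-0.8,0.1,-3,0]
    - [100,-0.3,0,-1.2,0]
    - [100,0,0,0,0]

```text
t: 33.02
tcp_pos: [0.5602, -0.4526, 0.0132]
tool_rot: [0.555, 0.831, -0.036, -0.001]
force: [-1.1, -0.5, 0.5]
finger_gap: 1.002
```

>>> jog_arm:
  commands:
    - [100,0.2,-0.9,-0.9,0]
    - [40,0,0,0,0]
    - [40,0,0,0,0]
    - [40,0,0,0,0]
    - [40,0,0,0,0]
    - [40,0,0,0,0]
    - [40,0,0,0,0]
  squeeze: 60

```text
t: 33.6
tcp_pos: [0.5667, -0.4621, 0.0106]
tool_rot: [0.554, 0.832, -0.037, 0.004]
force: [0.1, 0.3, -1.8]
finger_gap: 0.562
```

>>> jog_arm:
  commands:
    - [40,0,0,3,0]
    - [40,-0.9,3,1.5,-0.04]
    - [40,-0.9,3.8,0,-0.05]
    - [40,-0.9,3.8,0,-0.05]
    - [40,-0.9,3.8,0,-0.05]
    - [40,-0.9,3.8,0,-0.05]
    - [40,-0.9,3.8,0,-0.05]
    - [40,-0.9,3.8,0,-0.05]

```text
t: 34.27
tcp_pos: [0.5042, -0.2078, 0.0585]
tool_rot: [0.697, 0.716, -0.038, 0.007]
force: [0.6, 0.5, -2.8]
finger_gap: 0.559
```

>>> jog_arm:
  commands:
    - [40,-0.9,3.8,0,-0.05]
    - [40,-0.9,3.8,0,0]
    - [40,-0.5,2,0,0]
    - [40,0,0,0,0]

```text
t: 34.6
tcp_pos: [0.4749, -0.1001, 0.0594]
tool_rot: [0.715, 0.698, -0.039, 0.003]
force: [-0.2, -0.1, -1.8]
finger_gap: 0.563
```

>>> jog_arm:
  commands:
    - [40,-0.2,2.2,-1,0.015]
    - [40,-0.1,0,-1.5,0]
    - [40,-0.1,0,-1,0]
    - [40,0,0,-0.4,0]
    - [40,0,0,0,0]

```text
t: 35.02
tcp_pos: [0.4752, -0.0783, 0.0208]
tool_rot: [0.708, 0.705, -0.037, 0.008]
force: [0.6, -0.4, -2.6]
finger_gap: 0.563
```

>>> jog_arm:
  commands:
    - [40,0,0,-0.3,0]
  squeeze: 30

```text
t: 35.1
tcp_pos: [0.4755, -0.079, 0.0183]
tool_rot: [0.708, 0.705, -0.037, 0.008]
force: [-1.9, 8.1, 49.3]
finger_gap: 0.565
```

>>> jog_arm:
  commands:
    - [40,-0.1,0.5,0.1,0]
    - [40,-0.1,1.2,-0.05,0]
    - [40,-0.1,1.2,-0.1,0]

```text
t: 35.35
tcp_pos: [0.4768, -0.0548, 0.0199]
tool_rot: [0.71, 0.703, -0.036, 0.012]
force: [-0.8, -2.9, 0.2]
finger_gap: 0.562
```

>>> jog_arm:
  commands:
    - [40,-0.1,1.0,-0.1,0]
    - [40,-0.1,0.6,-0.1,0]

```text
t: 35.52
tcp_pos: [0.4773, -0.0391, 0.0192]
tool_rot: [0.71, 0.703, -0.034, 0.015]
force: [0.3, -6.7, 6.0]
finger_gap: 0.565
```

>>> jog_arm:
  commands:
    - [40,-0.1,0.5,-0.1,0]
    - [40,0,0.3,-0.05,0]

```text
t: 35.68
tcp_pos: [0.4782, -0.0318, 0.0194]
tool_rot: [0.709, 0.704, -0.034, 0.018]
force: [-1.6, -5.1, 5.5]
finger_gap: 0.561
```

>>> jog_arm:
  commands:
    - [40,-0.2,0.5,-0.1,0]
    - [40,-0.1,0.3,-0.05,0]

```text
t: 35.85
tcp_pos: [0.4785, -0.025, 0.0197]
tool_rot: [0.708, 0.705, -0.033, 0.022]
force: [-0.1, -5.3, 6.7]
finger_gap: 0.567
```

>>> jog_arm:
  commands:
    - [40,-0.1,0.4,-0.05,0]
    - [40,-0.1,0.3,-0.05,0]

```text
t: 36.02
tcp_pos: [0.4793, -0.0234, 0.0197]
tool_rot: [0.704, 0.709, -0.035, 0.026]
force: [-5.5, -21.0, -0.5]
finger_gap: 0.561
```

>>> jog_arm:
  commands:
    - [40,-0.1,0.4,-0.05,0]
    - [40,0,0.3,-0.05,0]

```text
t: 36.18
tcp_pos: [0.4793, -0.0233, 0.0194]
tool_rot: [0.701, 0.711, -0.039, 0.029]
force: [-3.0, -18.8, 6.1]
finger_gap: 0.565
```

```bash
python3 - <<'E'
from h import *
s=st();t=snapshot("scene");save(t,"s4",(280,150,420,250),5);pp(t,"module_1");pp(snapshot("scene"),"rework_tray_in");pp(snapshot("top"),"rework_tray_in")
E
```

```text
t 36.2 tcp [479.3 -23.3  19.4] jaw 0.8 F [ -3.  -18.8   6.1] gap 0.565 q6 -0.05
  module_1 [417.4, 335.9, 7.3] 0.94
  module_1 [678.8, -398.3, -0.9] 0.8
  module_1 [482.6, 7.9, 12.3] 0.57
  rework_tray_in [667.9, -155.1, -0.6] 0.7
  rework_tray_in [707.2, 168.8, 3.5] 0.16
  rework_tray_in [666.5, -152.1, 4.4] 0.63
```

View pics/s4.png

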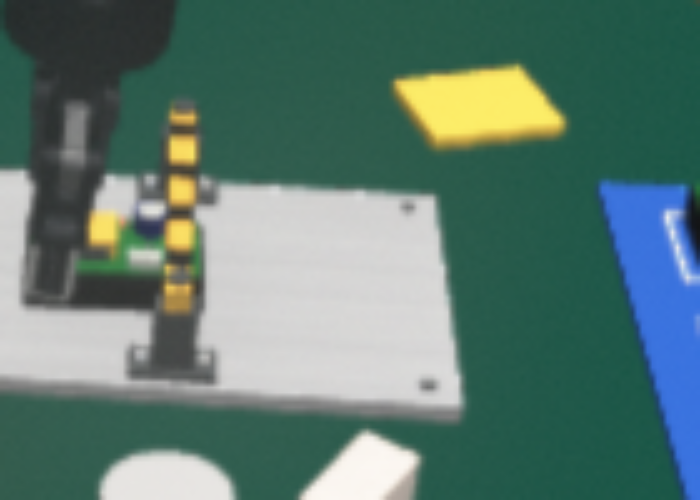

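The capacitor has caught on the -y side of the bar at (150,215) with the module's origin about 29 mm short, so this is the bad one. I'll draw it back and take it to the tray.

>>> jog_arm:
  commands:
    - [40,0,-2,0.1,0]
    - [40,0,-3,0.1,0]
    - [40,0,-2.5,0.3,0]
    - [40,0,0,3,0]
    - [40,0,0,2,0]
  squeeze: 60

```text
t: 36.9
tcp_pos: [0.4743, -0.0977, 0.0708]
tool_rot: [0.702, 0.71, -0.041, 0.022]
force: [-0.0, -0.4, -2.0]
finger_gap: 0.565
```

>>> jog_arm:
  commands:
    - [40,3.2,-1.3,0,0]
    - [40,3.2,-1.5,0,0]
    - [40,3.2,-1.5,0,0]
    - [40,3.2,-1.5,0,0]
    - [40,3.2,-1.5,0,0]
    - [40,2.5,-1.5,0,0]
    - [40,0,0,0,0]

```text
t: 37.48
tcp_pos: [0.6591, -0.1819, 0.071]
tool_rot: [0.704, 0.709, -0.041, 0.015]
force: [1.3, 0.1, -1.4]
finger_gap: 0.564
```

```bash
python3 - <<'E'
from h import *
s=st();print(R.from_quat(s["tool_rot"]).as_matrix()[:,2]);pp(snapshot("scene"),"module_1");s,p=wrist();pp(p,"module_1");pp(p,"rework_tray_in")
E
```

```text
t 37.5 tcp [ 659.1 -181.9   71. ] jaw 0.4 F [ 1.3  0.1 -1.4] gap 0.564 q6 -0.34
[-0.03590691 -0.08004673 -0.99614417]
  module_1 [662.7, -152.7, 61.3] 0.84
  module_1 [679.2, -399.8, 1.0] 0.71
  module_1 [503.3, 336.8, 11.5] 0.57
  module_1 [414.4, 336.2, 4.5] 0.57
  module_1 [652.4, -144.0, 61.2] 0.88
```

>>> jog_arm:
  commands:
    - [40,0.6,0,-2.5,0]
    - [40,0,0,-2,0]
    - [40,0,0,-0.7,0]
    - [40,0,0,0,0]

```text
t: 38.07
tcp_pos: [0.6526, -0.1736, 0.0179]
tool_rot: [0.703, 0.71, -0.044, 0.007]
force: [0.0, 1.1, -2.2]
finger_gap: 0.563
```

>>> jog_arm:
  commands:
    - [40,0,0,-0.2,0]

```text
t: 38.15
tcp_pos: [0.6518, -0.1729, 0.016]
tool_rot: [0.702, 0.71, -0.045, 0.007]
force: [-0.3, 0.8, -2.8]
finger_gap: 0.562
```

>>> jog_arm:
  commands:
    - [40,1.3,-0.8,0.2,0]
    - [40,0,0,-0.2,0]
    - [40,0,0,-0.2,0]

```text
t: 38.4
tcp_pos: [0.6633, -0.1797, 0.0155]
tool_rot: [0.702, 0.711, -0.045, 0.006]
force: [-1.0, 1.3, -2.3]
finger_gap: 0.564
```

>>> jog_arm:
  commands:
    - [40,0.2,0,-0.15,0]

```text
t: 38.48
tcp_pos: [0.6652, -0.1797, 0.0147]
tool_rot: [0.702, 0.711, -0.045, 0.006]
force: [-0.5, -0.3, -1.6]
finger_gap: 0.563
```

>>> jog_arm:
  commands:
    - [40,0.1,0,-0.25,0]

```text
t: 38.57
tcp_pos: [0.6661, -0.1796, 0.0128]
tool_rot: [0.702, 0.711, -0.045, 0.006]
force: [-1.0, -1.7, 1.0]
finger_gap: 0.568
```

>>> jog_arm:
  commands:
    - [40,0,0,-0.2,0]
    - [80,0,0,0,0]
    - [80,0,0,0,0]
    - [80,0,0,0,0]
    - [80,0,0,0,0]
    - [80,0,0,4,0]
    - [80,0,-1,4,0]
    - [80,0,0,0,0]

```text
t: 39.23
tcp_pos: [0.6632, -0.1878, 0.0901]
tool_rot: [0.701, 0.711, -0.047, 0.002]
force: [1.5, -0.4, 0.9]
finger_gap: 0.8
```

>>> jog_arm:
  commands:
    - [100,-3,-2,4,0]
    - [100,-4,0,4,0]
    - [100,-4,0,0,0]
    - [100,0,0,0,0]

```text
t: 39.57
tcp_pos: [0.563, -0.1999, 0.1456]
tool_rot: [0.701, 0.712, -0.048, -0.003]
force: [-2.2, 1.4, -2.0]
finger_gap: 0.999
```

```bash
python3 - <<'E'
from h import *
st()
for n in ("top","scene"):
    t=snapshot(n);print(n);pp(t,"module_1");pp(t,"carton_blue");pp(t,"solder_reel")
a=snapshot("top")["image"];b=snapshot("scene")["image"]
im=np.hstack([cv2.resize(a[150:290,110:410],(400,187)),cv2.resize(b[170:290,170:490],(400,150)).copy() if 0 else cv2.resize(b[165:305,170:470],(400,187))])
im=np.vstack([np.hstack([cv2.resize(a[165:285,115:215],(400,480))]*1+[cv2.resize(b[220:300,170:270],(400,480))])])
cv2.imwrite("pics/fin.png",cv2.cvtColor(im,cv2.COLOR_RGB2BGR))
E
```

```text
t 39.6 tcp [ 563.  -199.9  145.6] jaw 0.8 F [-2.2  1.4 -2. ] gap 0.999 q6 -0.44
top
  module_1 [505.8, 332.6, 5.8] 0.75
  module_1 [680.9, -406.9, -0.8] 0.73
  module_1 [411.8, 333.6, 7.0] 0.57
  module_1 [665.0, -149.8, 5.7] 0.45
  solder_reel [658.4, 31.9, -1.7] 0.65
scene
  module_1 [414.9, 334.5, 4.9] 0.91
  module_1 [506.4, 336.5, 12.8] 0.86
  module_1 [678.6, -401.7, 0.7] 0.76
  module_1 [665.7, -151.4, 2.2] 0.63
  module_1 [467.8, 38.5, 42.0] 0.23
  carton_blue [654.5, -285.6, 2.4] 0.6
  carton_blue [414.9, 331.3, 9.7] 0.41
  carton_blue [508.4, 318.7, -3.4] 0.16
  solder_reel [665.1, 36.9, -0.4] 0.83
  solder_reel [663.1, -153.2, 1.4] 0.6
  solder_reel [472.9, 33.2, -1.7] 0.18
```

View pics/fin.png

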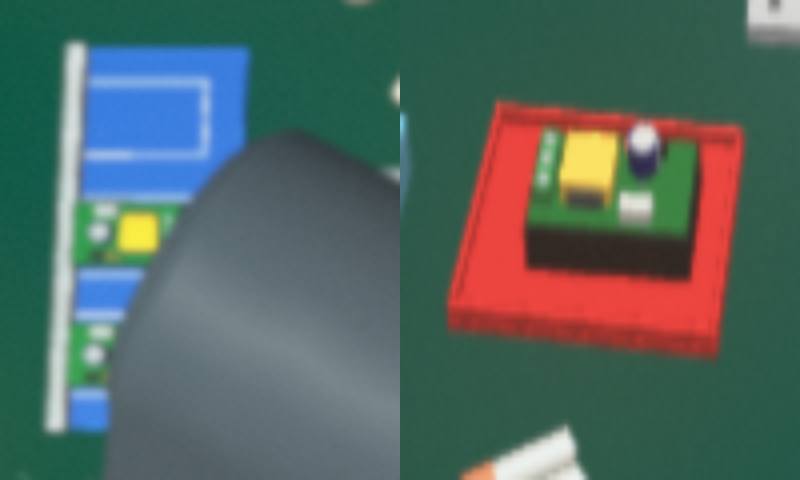

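The left half shows modules flush in bays 1 and 2 at the stop. The right half shows the proud-capacitor module flat in the red tray. Handing in.

```bash
python3 -c "
from h import *
print(workorder.sign_off());st()"
```

```text
the job is handed in; nothing more can be done
None
the job is handed in; nothing more can be done
```

The job is done and handed in at about 40 s of robot time. Three green modules were on the bench, so I checked three; I left the purple look-alike alone.

- **Cleared:** two modules went under the bar, were drawn out level on the far side, and were pushed against the stop in bays 1 and 2. Bay 3 is empty.
- **Caught:** the third module stopped on the bar at about 20 N, with its origin about 29 mm short. I drew it back and set it flat in the red rework tray.

**Last checks**
- **Bays:** a close wrist view after each placing showed both modules square to within about 1°. Their spacing measured 90.6 mm against the 90 mm pitch. I felt each one touch the stop. The final camera estimates put them within about 3 mm of the bay centre lines; my own first placing in bay 1 was about 5 mm off-centre and I corrected it.
- **Tray:** the caught module is within about 2 mm of the tray's centre in x and 3–5 mm in y.
- **Bystanders:** the solder reel and blue carton still read where they started. I did not re-measure the white carton or the flux jar, but nothing came near them.

**Disagreements and problems**
- The wrist camera read about 5 mm high in x compared with the top camera.
- The scene camera put the bay 2 module at z = 12.8 mm against about 6 mm from the top camera. It read that high in earlier looks too, so I took it as camera error.
- The tool tilted by up to about 10° during many small moves. I worked around it, and it did not show in the final placings.

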